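# Couple the inline filter to the bench gas coupler

## Robot

A 6-joint arm with a two-finger parallel gripper is mounted at the origin on a cart in front of the work surface, level with it; the furniture and walls round the work are solid. World frame = base frame: x ahead of the robot, y to its left, z up, the work surface at z = 0. Lengths are in m, angles in degrees, forces in N, time in s.
With the tool pointing down it reaches from about 0.35 to 0.875 m from the base axis. Payload 4.2 kg.
Tool frame: the origin (TCP) lies between the finger pads; the fingertips stand 8 mm ahead of it and the grasp point (between the pads) lies 11 mm behind it; z points along the fingers, y is the line along which they close (so a half turn about z gives the same grasp; the last joint's range is limited). The gripper opens to 87 mm and grips with 3 to 60 N. Pads are 19 mm wide; open, the fingers measure 117 mm over their backs; the gripper's body (75 mm by 190 mm) begins 51 mm behind the grasp point.
Start: joints at [-61.616, 22.042, 0.453, 0, -68.411, -14.817], TCP at [0.147, -0.608, 0.231] pointing down, gripper open.
Joint ranges: [-179.83, 179.83], [-69.29, 118.12], [-61.27, 80.66], [-181.25, 117.63], [-171.15, -9.14], [-177.46, 177.46]. Speed limits (degrees/s): [159.86, 159.86, 180, 180, 180, 180].

## Interface

Orientations are given as a 3x3 rotation matrix whose columns are the frame's x, y, z axes.
In Python, from station import sense, capture, camera_model, finish_job, find_in gives the robot as it stands. The module is installed in compiled form; this text tells all that it offers.
- The arm moves only by the tool arm_command, never from a script. Its argument "motion" is a list of rows, each a list of 7 numbers: the finger opening in mm, from 0 to 87, then the shift along the tool's x, y, z in mm, then the turn, a rotation vector about the tool's x, y, z in rad. In form: [[jaw, dx, dy, dz, rx, ry, rz], ...]. A call has 1 to 8 rows; each row shifts and turns the commanded pose from where the row before left it, along the tool's axes as they then stand; what a row does not reach is not made up. A row lasts 1/10 s, in which the tool goes at most 50 mm and 8.59 degrees, less where a joint would pass 70% of its speed; a pose out of reach is approached as far as the arm can. A call with a gripper value outside its range is refused whole. The fingers move at their own pace and stop on an object; the grip force is fixed at half the most. Time passes only in rows, so rows that do not move let the fingers close. It gives the time, the measured TCP pose, the force, the opening and the grip force at its end, in the units of the state.
- sense(): the state, without advancing time (a new reading comes with each control period).
- capture(name): name is "side" or "top"; returns the picture (480x640x3 uint8, red, green, blue); there is no depth.
- camera_model(name): a dict with "fx", "fy", "cx", "cy" (pixels), "R" (3x3) and "t" (3): a world point X has camera coordinates R X + t. Camera axes: x right, y down, z forward; pixel columns grow to the right and rows downward; lengths in m; the calibration is good to about 2 mm. A picture is of the moment at which its call begins. camera_model takes no time and is no camera call.
- finish_job(): hands the job in; it is judged then, once.
Trained networks look in the newest picture that a camera, given by its name, has taken for a name from the list of things; names that differ only in an ending like _2 or _b are one class to them, and where a whole thing is asked for, a point or a joint stands for the part that bears it (a point fixed in the world has none). Each returns a list of dicts, best first, with "p" (0 to 1); they miss things now and then, are a little off and sometimes report something else, mostly with a low value. They report only what shows in the picture. A call takes as long as a camera call. They do not tell look-alikes from the thing itself.
- find_in(target, camera): "location" ([row, column] in pixels, amid what is visible of it).
The state is a dict: "time_s": time; "joints": joint angles; "joint_velocities": joint speeds; "effort": joint torques, N m; "tcp_pos": TCP position; "ee_rot": TCP orientation; "wrist_force": force on the tool from outside, world axes, zero at the start; "moment": the same for the moment, N m; "gripper_width": opening from 0.0 (shut) to 1.0 (fully open); "gripper_force": force on a finger pad.
Only numpy, scipy, OpenCV 4.12 (cv2) and the standard library are available. Lean on these libraries where they do the work, as an engineer would, in place of code of your own. Each camera call takes 0.05 s, during which the arm holds its last target. There are 200 camera calls.

## Task

Connect the slim straight filter from the stand to the leaning quick coupler: first draw the coupler's sleeve back until it stays back by itself, then push the filter's nose fully home so that the sleeve springs forward and locks it, and let go. Leave the fat round filter in the stand and do not disturb the timer, tape roll or bottle.

Things in the scene. Friction and masses are not known exactly. Their poses are not given: they have to be found in the camera images.
- coupler: the fixed coupler with its foot: steel foot plate 150 x 100 x 10 mm on the bench, grey side cheeks, a bent steel pipe behind. Origin on the bench under it; x away from the mouth side, z up. The coupler leans 35 degrees from vertical towards its -x side (roughly towards the robot).
- coupler_head: the leaning coupler itself. Origin: centre of its mouth, about 130 mm above the bench; z along its axis, out of the mouth; y level, across. Bore 24.6 mm wide with a 5 mm deep lead-in, 31 mm wide at the mouth; rim 41 mm over all. While the sleeve is forward two jaws close the bore 17 mm down, so no nose can enter; forward round a seated nose they lock it.
- sleeve (a joint): travel of the sleeve along the coupler's axis, m: 0 = fully forward (nearest the mouth, where its spring holds it), growing as it is drawn back away from the mouth, down the axis; stop at 0.015. Past about 0.0125 a hidden catch drops in and it then stays at about 0.012 when let go. It takes about 5 N to start and up to about 12 N to reach the catch.
- sleeve_grip (a point): middle of the sleeve's knurled part, on the axis, moving with the sleeve; at rest 21 mm below the mouth along the axis. The knurled aluminium part is 52 mm in diameter, from 15 mm above this point to 14 mm below it; below that is a flange 62 mm in diameter and 7 mm thick.
- stand: fixed grey plastic block 70 x 170 x 48 mm with two wells 100 mm apart along its y axis (at y = +50 and -50 mm), one filter standing in each with its nose hidden in the well and its shoulder on the block's top. Origin at the middle of its underside, z up.
- filter: the slim straight filter to be connected, about 0.34 kg: white body with aluminium end caps, 38 to 40 mm in diameter from 42 to 132 mm above its origin, small steel stub on top up to 147 mm; steel nose 23.2 mm in diameter, 42 mm long, with a groove. Origin: centre of the nose's tip; z along its axis towards the stub. It starts upright in either well.
- bowl_filter: the other filter, to be left alone: fat white rounded bowl 56 mm in diameter, from 50 to 102 mm above its origin, 114 mm high over all. Origin: centre of the nose's tip, z up. Stands in the other well.
- timer: bystander: white bench timer, 62 x 66 x 25 mm, lying on the bench; origin under its centre
- tape_roll: bystander: roll of tape 62 mm in diameter, 19 mm high, lying flat; origin under its centre
- buffer_bottle: bystander: upright bottle 43 mm in diameter, 88 mm high; origin under its centre
- valve_pin (a joint): the spring-loaded brass pin in the coupler's bore, 36 mm below the mouth; m pressed in, 0 at rest, stop at 0.0075. A nose that presses it in by about 0.004 to 0.006 (2 to 5 N) frees the catch, and the sleeve springs forward. Below the sleeve the coupler is 35 to 42 mm thick, down to 90 mm below the mouth, where a 50 mm square block begins.
- filter_shoulder (a point): centre of the slim filter's shoulder, where the 40 mm body meets the nose, 42 mm above its origin. In the stand it lies on the block's top; fully home it meets the coupler's mouth. The catch frees the sleeve about 2 mm before that, and afterwards the jaws let the filter ride back 2.5 mm at most.
Mind the look-alikes: they are no part of the job. Leave any brown or red look-alike of the filter alone.

How it is judged:
By the outcome, as a careful person would: the job done as asked, in the order asked, and still so for the second after the job is handed in, with the robot touching nothing.
It also fails if it takes over 54 s, if anything falls off the work surface, if the arm or the gripper's body presses on something with over 40 N, if the wrist force passes 120 N, or if a joint passes its speed limit or range.

## Working session

There is one attempt and no reset: what is moved stays moved. The work goes in short steps, Python scripts to look and compute and a tool call to move; the robot and the scene stay as the last step left them, time stands still between calls to the robot, and variables do not carry over. Pictures are saved under pics/ and viewed, at most 10 in all, crops included, and the job is handed in when it is done.

Besides the shell and the picture viewer there is one more tool, called after "Request:" as name(argument=value, ...), one argument or row to a line, values as JSON. arm_command: Moves the arm, as the interface text tells. Its arguments: {"type":"object","properties":{"motion":{"type":"array"}},"required":["motion"]}

```bash
mkdir -p pics; cat > h.py <<'E'
import numpy as np, cv2
from station import sense, capture, camera_model, finish_job, find_in
def save(cam,name):
    im=capture(cam); cv2.imwrite('pics/'+name+'.png',im[:,:,::-1]); return im
def proj(cam,X):
    m=camera_model(cam); c=np.array(m['R'])@np.array(X,float)+np.array(m['t'])
    return np.array([m['fy']*c[1]/c[2]+m['cy'], m['fx']*c[0]/c[2]+m['cx']])
def ray(cam,rc):
    m=camera_model(cam);R=np.array(m['R']);t=np.array(m['t'])
    d=R.T@np.array([(rc[1]-m['cx'])/m['fx'],(rc[0]-m['cy'])/m['fy'],1.]); return -R.T@t,d/np.linalg.norm(d)
def atz(cam,rc,z):
    o,d=ray(cam,rc); return o+d*(z-o[2])/d[2]
def tri(a,b):
    (o1,d1),(o2,d2)=ray('side',a),ray('top',b)
    s=np.linalg.lstsq(np.c_[d1,-d2],o2-o1,rcond=None)[0]
    p,q=o1+s[0]*d1,o2+s[1]*d2; return (p+q)/2,np.linalg.norm(p-q)
E
python3 - <<'E'
from h import *
np.set_printoptions(precision=3,suppress=True)
for c in('side','top'):
    save(c,c+'0'); m=camera_model(c); print(c,m['fx'],-np.array(m['R']).T@np.array(m['t']),np.array(m['R'])[2])
    for n in ['coupler','coupler_head','sleeve_grip','stand','filter','bowl_filter','filter_shoulder','timer','tape_roll','buffer_bottle']:
        print(n,[(np.round(d['location']).tolist(),round(d['p'],2)) for d in find_in(n,c)][:4])
E
```

```text
side 531.3470351500218 [0.577 0.806 0.92 ] [-0.058 -0.726 -0.685]
coupler [([300.0, 276.0], 0.86)]
coupler_head [([286.0, 280.0], 0.62)]
sleeve_grip [([285.0, 281.0], 0.74)]
stand [([242.0, 337.0], 0.71)]
filter [([238.0, 388.0], 0.96), ([221.0, 330.0], 0.93), ([172.0, 353.0], 0.71), ([208.0, 380.0], 0.7)]
bowl_filter [([199.0, 338.0], 0.64), ([221.0, 331.0], 0.46)]
filter_shoulder [([208.0, 381.0], 0.96), ([171.0, 352.0], 0.94), ([223.0, 330.0], 0.88), ([238.0, 387.0], 0.64)]
timer [([288.0, 365.0], 0.6)]
tape_roll [([350.0, 379.0], 0.71)]
buffer_bottle [([246.0, 236.0], 0.62)]
top 492.18632722745184 [ 0.388 -0.077  1.22 ] [ 0.125  0.009 -0.992]
coupler [([218.0, 273.0], 0.79), ([302.0, 286.0], 0.74)]
coupler_head [([214.0, 268.0], 0.75), ([280.0, 387.0], 0.7), ([177.0, 340.0], 0.52)]
sleeve_grip [([214.0, 272.0], 0.68)]
stand [([278.0, 359.0], 0.77)]
filter [([268.0, 347.0], 0.82), ([326.0, 326.0], 0.61), ([303.0, 441.0], 0.61), ([327.0, 370.0], 0.51)]
bowl_filter [([283.0, 387.0], 0.88)]
filter_shoulder [([299.0, 438.0], 0.95), ([270.0, 344.0], 0.74), ([327.0, 322.0], 0.71), ([324.0, 374.0], 0.68)]
timer [([301.0, 288.0], 0.9), ([277.0, 362.0], 0.33)]
tape_roll [([308.0, 217.0], 0.64)]
buffer_bottle [([177.0, 341.0], 0.64)]
```

View pics/side0.png

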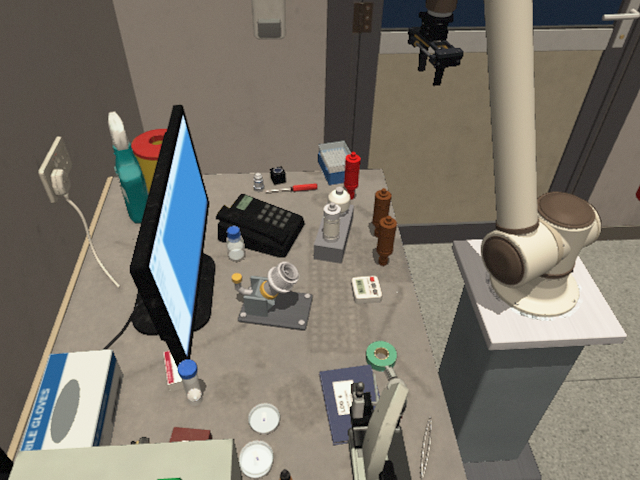

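View pics/top0.png

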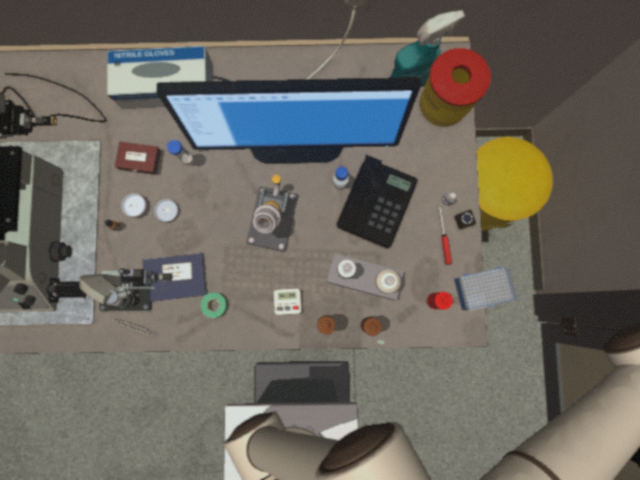

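The side view shows the stand near (242,337) with two white filters: the slim one at about (221,330) and the fat bowl at about (197,338). The coupler is at about (285,280). Candidates in the top view are the white slim filter (268,347), brown ones (326,326) and (327,370), and a red one (300,441). The white one in the stand fits the description, and I'll confirm it in a crop.

```bash
python3 - <<'E'
import cv2,numpy as np
s=cv2.imread('pics/side0.png')[165:335,220:420]; t=cv2.imread('pics/top0.png')[180:310,235:415]
a=cv2.resize(s,None,fx=3.5,fy=3.5,interpolation=2);b=cv2.resize(t,None,fx=4.4,fy=4.4,interpolation=2)
cv2.imwrite('pics/cs.png',a);cv2.imwrite('pics/ct.png',b)
from h import *
np.set_printoptions(precision=4,suppress=True)
print(sense())
print('filt',tri([221,330],[268,347]),'bowl',tri([199,338],[283,387]),'head',tri([286,280],[214,268]))
E
```

```text
{'time_s': 1.1, 'joints': array([-61.6155,  22.0416,   0.4519,  -0.0008, -68.4101, -14.8171]), 'joint_velocities': array([-0.0161, -0.0453,  0.0141,  0.0265,  0.0746, -0.0037]), 'effort': array([ -0.0004, -39.048 ,  18.7624,   4.2245,   0.0155,  -0.    ]), 'tcp_pos': array([ 0.1466, -0.6075,  0.2305]), 'ee_rot': array([[-0.9721, -0.2346,  0.    ],
       [-0.2346,  0.9721,  0.    ],
       [-0.    ,  0.    , -1.    ]]), 'wrist_force': array([0.3983, 0.3507, 0.7344]), 'moment': array([0.0016, 0.0355, 0.0311]), 'gripper_force': 0.0, 'gripper_width': 0.9998426927013778}
filt (array([ 0.4673, -0.1367,  0.0974]), np.float64(0.000694834589636457)) bowl (array([ 0.4353, -0.2284,  0.0886]), np.float64(0.0076474039329688295)) head (array([0.5942, 0.0456, 0.0803]), np.float64(0.00896410433218842))
```

View pics/cs.png

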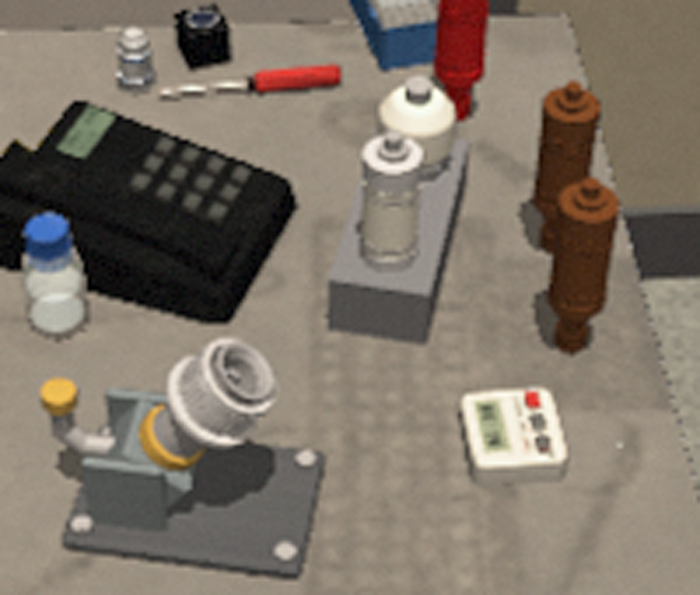

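View pics/ct.png

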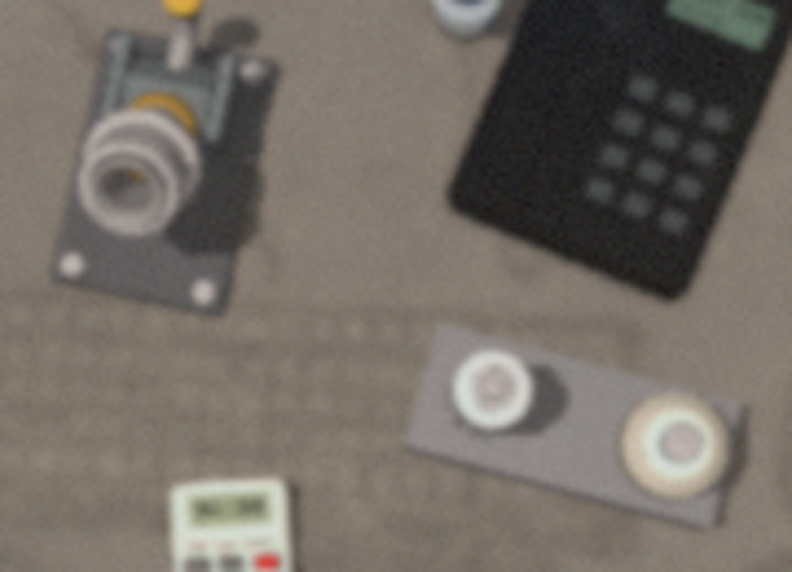

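The crops confirm it: the slim white filter with its stub is at the near-coupler well (top view about (268,347)), and the bowl is at the other well (280,389). The brown filters stand outside the stand. Next I fit the poses.

```bash
cat > fit.py <<'E'
from h import *
from scipy.optimize import least_squares
np.set_printoptions(precision=4,suppress=True)
T=lambda x,y:[180+(y-2)/4.4,235+(x-2)/4.4]
S=lambda x,y:[165+(y-1.5)/3.5,220+(x-1.5)/3.5]
def rz(a):c,s=np.cos(a),np.sin(a);return np.array([[c,-s,0],[s,c,0],[0,0,1]])
# plate: centre x,y,yaw ; corners at z=.01
pc=[('top',T(110,30),(75,50)),('top',T(280,65),(75,-50)),('top',T(222,315),(-75,-50)),('top',T(50,280),(-75,50)),
    ('side',S(322,452),(-75,-50)),('side',S(298,572),(-75,50))]
def P(p,c,z):return rz(p[2])@np.array([c[0]/1e3,c[1]/1e3,0])+[p[0],p[1],z]
def fit(pc,z,p0):
    f=lambda p:np.concatenate([proj(k,P(p,c,z))-uv for k,uv,c in pc])
    r=least_squares(f,p0,loss='soft_l1');print(r.x,'yaw',np.degrees(r.x[2]));print(f(r.x).reshape(-1,2));return r.x
pl=fit(pc,.01,[.6,.04,0.])
mouth,g=tri(S(246,375),T(128,187));print('mouth',mouth,g)
print('mouth in plate frame',rz(pl[2]).T@(mouth-[pl[0],pl[1],0]))
st=fit([('top',T(440,325),(35,85)),('top',T(745,405),(35,-85)),('top',T(718,527),(-35,-85)),('top',T(407,447),(-35,85)),('side',S(330,282),(35,85)) ,('side',S(437,292),(-35,85)),('side',S(468,142),(-35,-85))],.048,[.45,-.18,-.2])
for s in(50,-50):print('well',P(st,(0,s),0))
print('stub top tri',tri(S(396,137),T(494,386)))
print('bowl stub',tri(S(418,82),T(683,442)))
E
python3 fit.py
```

```text
[ 0.6014  0.0419 -0.231 ] yaw -13.23793369473241
[[-1.2307 -0.0392]
 [-1.0306  0.1013]
 [ 0.2851  0.1718]
 [-0.2128 -0.0414]
 [-0.2487  1.3583]
 [ 0.38    0.479 ]]
mouth [0.57   0.0502 0.1268] 0.0038599512022055413
mouth in plate frame [-0.0324  0.0008  0.1268]
[ 0.4499 -0.183  -0.2662] yaw -15.254134962098473
[[-0.0828 -0.0992]
 [-0.82    0.0148]
 [ 0.1955 -0.525 ]
 [ 0.6356  0.2755]
 [-0.5834  0.4347]
 [ 0.8064 -1.1347]
 [-0.8114  0.396 ]]
well [ 0.4631 -0.1347  0.    ]
well [ 0.4368 -0.2312  0.    ]
stub top tri (array([ 0.4641, -0.1332,  0.1527]), np.float64(0.001248731722119473))
bowl stub (array([ 0.4374, -0.2296,  0.1227]), np.float64(0.001173473829684243))
```

```bash
cat >> fit.py <<'E'
psi=pl[2]
Rh=rz(psi)@np.array([[-np.cos(np.radians(35)),0,-np.sin(np.radians(35))],[0,-1,0],[-np.sin(np.radians(35)),0,np.cos(np.radians(35))]])  # x,y,z(out)
f=lambda m:np.r_[proj('side',m)-S(246,375),proj('top',m)-T(128,187),(m[2]-.13)/.002]
m=least_squares(f,mouth).x;print('mouth fit',m,f(m),rz(psi).T@(m-[pl[0],pl[1],0]))
if __name__=='__main__':
    out=[]
    for cam,(r0,c0,h,w),k in(('side',(250,230,75,65),8),('top',(175,235,75,65),8)):
        im=cv2.resize(cv2.imread(f'pics/{cam}0.png')[r0:r0+h,c0:c0+w],None,fx=6,fy=8,interpolation=2) if 0 else cv2.resize(cv2.imread(f'pics/{cam}0.png')[r0:r0+h,c0:c0+w],None,fx=6,fy=6,interpolation=2)
        for d,D,col in((0,41,(0,0,255)),(0,31,(0,255,255)),(-6,52,(255,0,0)),(-42,62,(0,255,0))):
            q=[proj(cam,m+Rh@[D/2e3*np.cos(a),D/2e3*np.sin(a),d/1e3]) for a in np.linspace(0,2*np.pi,40)]
            q=np.array([[(v-c0+.5)*6,(u-r0+.5)*6] for u,v in q]).astype(int)
            cv2.polylines(im,[q],True,col,1)
        out.append(im)
    cv2.imwrite('pics/ov.png',np.hstack(out))
E
python3 fit.py|tail -1
```

```text
mouth fit [0.5696 0.0509 0.1291] [-0.704  -0.7766  0.8315 -0.5702 -0.4309] [-0.0329  0.0015  0.1291]
```

View pics/ov.png

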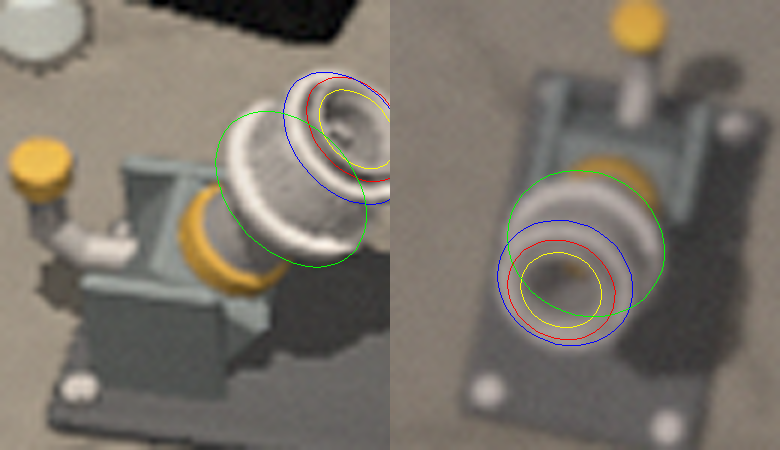

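```bash
cat > plan.py <<'E'
from h import *
from scipy.spatial.transform import Rotation as Ro
np.set_printoptions(precision=4,suppress=True)
psi=-0.231
def rz(a):c,s=np.cos(a),np.sin(a);return np.array([[c,-s,0],[s,c,0],[0,0,1]])
mouth=rz(psi)@[-.033,.0007,0]+[.6014,.0419,.129]
th=np.radians(35); ax=rz(psi)@[-np.sin(th),0,np.cos(th)]
y=rz(psi)@[0,1.,0]
RT=np.c_[np.cross(y,-ax),y,-ax]
def down(yaw): # tool y along heading yaw(rad), z down
    y=np.array([np.cos(yaw),np.sin(yaw),0]);z=np.array([0,0,-1.]);return np.c_[np.cross(y,z),y,z]
def rows(p1,R1,n,jaw,p0=None,R0=None):
    s=sense();p=s['tcp_pos'] if p0 is None else p0;R=s['ee_rot'] if R0 is None else R0
    w=Ro.from_matrix(R.T@R1).as_rotvec();dR=Ro.from_rotvec(w/n).as_matrix();d=(p1-p)/n
    out=[]
    for i in range(n):
        out.append([jaw]+[round(float(v),1) for v in R.T@d*1e3]+[round(float(v),3) for v in w/n]);R=R@dR
    for i in range(0,n,8):print(out[i:i+8])
def rel(p1,R1):
    s=sense();print('t',s['time_s'],'d mm',s['ee_rot'].T@(p1-s['tcp_pos'])*1e3,'rot',Ro.from_matrix(s['ee_rot'].T@R1).as_rotvec(),'F tool',s['ee_rot'].T@s['wrist_force'],'j',s['joints'],'gap',s['gripper_width']*87)
E
python3 - <<'E'
from plan import *
print(mouth,ax)
rows(mouth+ax*.06,RT,20,87)
E
```

```text
[0.5694 0.0501 0.129 ] [-0.5583  0.1313  0.8192]
[[87, -26.7, 27.8, 2.6, 0.007, -0.03, 0.023], [87, -26.0, 28.4, 3.2, 0.007, -0.03, 0.023], [87, -25.2, 29.0, 3.8, 0.007, -0.03, 0.023], [87, -24.5, 29.6, 4.3, 0.007, -0.03, 0.023], [87, -23.7, 30.2, 4.8, 0.007, -0.03, 0.023], [87, -22.8, 30.7, 5.3, 0.007, -0.03, 0.023], [87, -21.9, 31.3, 5.7, 0.007, -0.03, 0.023], [87, -21.0, 31.8, 6.2, 0.007, -0.03, 0.023]]
[[87, -20.1, 32.3, 6.6, 0.007, -0.03, 0.023], [87, -19.2, 32.8, 6.9, 0.007, -0.03, 0.023], [87, -18.2, 33.3, 7.2, 0.007, -0.03, 0.023], [87, -17.2, 33.7, 7.5, 0.007, -0.03, 0.023], [87, -16.2, 34.2, 7.8, 0.007, -0.03, 0.023], [87, -15.2, 34.6, 8.0, 0.007, -0.03, 0.023], [87, -14.2, 35.0, 8.2, 0.007, -0.03, 0.023], [87, -13.2, 35.4, 8.4, 0.007, -0.03, 0.023]]
[[87, -12.1, 35.7, 8.5, 0.007, -0.03, 0.023], [87, -11.0, 36.0, 8.6, 0.007, -0.03, 0.023], [87, -10.0, 36.3, 8.6, 0.007, -0.03, 0.023], [87, -8.9, 36.6, 8.7, 0.007, -0.03, 0.023]]
```

Request:
arm_command(
  motion=[
    [87, -26.7, 27.8, 2.6, 0.007, -0.03, 0.023],
    [87, -26, 28.4, 3.2, 0.007, -0.03, 0.023],
    [87, -25.2, 29, 3.8, 0.007, -0.03, 0.023],
    [87, -24.5, 29.6, 4.3, 0.007, -0.03, 0.023],
    [87, -23.7, 30.2, 4.8, 0.007, -0.03, 0.023],
    [87, -22.8, 30.7, 5.3, 0.007, -0.03, 0.023],
    [87, -21.9, 31.3, 5.7, 0.007, -0.03, 0.023],
    [87, -21, 31.8, 6.2, 0.007, -0.03, 0.023],
  ],
)

```text
time_s: 1.9
tcp_pos: [0.3032, -0.3404, 0.2101]
ee_rot: [[-0.968, -0.046, 0.245], [-0.053, 0.998, -0.021], [-0.244, -0.034, -0.969]]
wrist_force: [0.3, 0.6, 0.3]
gripper_width: 1.005
gripper_force: 0.0
```

Request:
arm_command(
  motion=[
    [87, -20.1, 32.3, 6.6, 0.007, -0.03, 0.023],
    [87, -19.2, 32.8, 6.9, 0.007, -0.03, 0.023],
    [87, -18.2, 33.3, 7.2, 0.007, -0.03, 0.023],
    [87, -17.2, 33.7, 7.5, 0.007, -0.03, 0.023],
    [87, -16.2, 34.2, 7.8, 0.007, -0.03, 0.023],
    [87, -15.2, 34.6, 8, 0.007, -0.03, 0.023],
    [87, -14.2, 35, 8.2, 0.007, -0.03, 0.023],
    [87, -13.2, 35.4, 8.4, 0.007, -0.03, 0.023],
  ],
)

```text
time_s: 2.7
tcp_pos: [0.4454, -0.1052, 0.1926]
ee_rot: [[-0.886, 0.13, 0.444], [0.102, 0.991, -0.087], [-0.451, -0.031, -0.892]]
wrist_force: [0.3, -1.4, 0.6]
gripper_width: 1.001
gripper_force: 0.0
```

Request:
arm_command(
  motion=[
    [87, -12.1, 35.7, 8.5, 0.007, -0.03, 0.023],
    [87, -11, 36, 8.6, 0.007, -0.03, 0.023],
    [87, -10, 36.3, 8.6, 0.007, -0.03, 0.023],
    [87, -8.9, 36.6, 8.7, 0.007, -0.03, 0.023],
    [87, 0, 0, 0, 0, 0, 0],
    [87, 0, 0, 0, 0, 0, 0],
  ],
)

```text
time_s: 3.3
tcp_pos: [0.5052, -0.0228, 0.2029]
ee_rot: [[-0.841, 0.202, 0.502], [0.158, 0.979, -0.129], [-0.517, -0.029, -0.855]]
wrist_force: [-1.0, -0.3, 0.3]
gripper_width: 0.997
gripper_force: 0.0
```

```bash
python3 - <<'E'
from plan import *
rel(mouth+ax*.06,RT)
rel(mouth-ax*.025,RT)
E
```

```text
t 3.3 d mm [-0.2695 85.9955 26.1339] rot [-0.0094 -0.0668  0.0388] F tool [ 0.5973 -0.5195 -0.6933] j [  12.176    -0.7682  -56.8439   68.0944  -14.4684 -177.4142] gap 86.7709780763229
t 3.3 d mm [ -5.9606  86.6826 110.9404] rot [-0.0094 -0.0668  0.0388] F tool [ 0.5973 -0.5195 -0.6933] j [  12.176    -0.7682  -56.8439   68.0944  -14.4684 -177.4142] gap 86.7709780763229
```

Request:
arm_command(
  motion=[
    [87, 0, 0, -5, 0, 0, -0.14],
    [87, 0, 0, -5, 0, 0, -0.14],
    [87, 0, 0, -5, 0, 0, -0.14],
    [87, 0, 0, -5, 0, 0, -0.14],
  ],
)

```text
time_s: 3.7
tcp_pos: [0.4941, -0.0214, 0.2197]
ee_rot: [[-0.82, -0.279, 0.501], [-0.389, 0.912, -0.13], [-0.42, -0.301, -0.856]]
wrist_force: [0.0, -0.4, 0.1]
gripper_width: 0.999
gripper_force: 0.0
```

```bash
python3 - <<'E'
from plan import *
rel(mouth+ax*.06,RT)
E
```

```text
t 3.7 d mm [-47.7152  73.2743  46.2013] rot [ 0.0088 -0.069   0.6027] F tool [ 0.1107 -0.3909  0.0178] j [  17.8499   -3.2105  -55.0103   56.1097  -19.5003 -137.3879] gap 86.87741816064614
```

```bash
cat >> plan.py <<'E'
RT=RT@np.diag([-1.,-1,1])
E
python3 - <<'E'
from plan import *
rows(mouth+ax*.06,RT,19,87)
E
```

```text
[[87, -2.5, 3.9, 2.4, 0.005, 0.001, -0.134], [87, -3.0, 3.5, 2.4, 0.005, 0.001, -0.134], [87, -3.4, 3.1, 2.4, 0.005, 0.001, -0.134], [87, -3.8, 2.6, 2.4, 0.005, 0.001, -0.134], [87, -4.1, 2.1, 2.4, 0.005, 0.001, -0.134], [87, -4.4, 1.5, 2.4, 0.005, 0.001, -0.134], [87, -4.6, 0.9, 2.3, 0.005, 0.001, -0.134], [87, -4.6, 0.3, 2.3, 0.005, 0.001, -0.134]]
[[87, -4.6, -0.3, 2.3, 0.005, 0.001, -0.134], [87, -4.6, -0.9, 2.3, 0.005, 0.001, -0.134], [87, -4.4, -1.5, 2.3, 0.005, 0.001, -0.134], [87, -4.2, -2.0, 2.3, 0.005, 0.001, -0.134], [87, -3.9, -2.6, 2.4, 0.005, 0.001, -0.134], [87, -3.5, -3.0, 2.4, 0.005, 0.001, -0.134], [87, -3.1, -3.5, 2.4, 0.005, 0.001, -0.134], [87, -2.6, -3.8, 2.4, 0.005, 0.001, -0.134]]
[[87, -2.0, -4.1, 2.4, 0.005, 0.001, -0.134], [87, -1.5, -4.4, 2.4, 0.005, 0.001, -0.134], [87, -0.9, -4.5, 2.5, 0.005, 0.001, -0.134]]
```

Request:
arm_command(
  motion=[
    [87, -2.5, 3.9, 2.4, 0.005, 0.001, -0.134],
    [87, -3, 3.5, 2.4, 0.005, 0.001, -0.134],
    [87, -3.4, 3.1, 2.4, 0.005, 0.001, -0.134],
    [87, -3.8, 2.6, 2.4, 0.005, 0.001, -0.134],
    [87, -4.1, 2.1, 2.4, 0.005, 0.001, -0.134],
    [87, -4.4, 1.5, 2.4, 0.005, 0.001, -0.134],
    [87, -4.6, 0.9, 2.3, 0.005, 0.001, -0.134],
    [87, -4.6, 0.3, 2.3, 0.005, 0.001, -0.134],
  ],
)

```text
time_s: 4.5
tcp_pos: [0.5121, 0.0122, 0.2021]
ee_rot: [[-0.161, -0.838, 0.521], [-0.983, 0.09, -0.158], [0.086, -0.538, -0.839]]
wrist_force: [0.7, 0.9, -0.1]
gripper_width: 0.994
gripper_force: 0.0
```

Request:
arm_command(
  motion=[
    [87, -4.6, -0.3, 2.3, 0.005, 0.001, -0.134],
    [87, -4.6, -0.9, 2.3, 0.005, 0.001, -0.134],
    [87, -4.4, -1.5, 2.3, 0.005, 0.001, -0.134],
    [87, -4.2, -2, 2.3, 0.005, 0.001, -0.134],
    [87, -3.9, -2.6, 2.4, 0.005, 0.001, -0.134],
    [87, -3.5, -3, 2.4, 0.005, 0.001, -0.134],
    [87, -3.1, -3.5, 2.4, 0.005, 0.001, -0.134],
    [87, -2.6, -3.8, 2.4, 0.005, 0.001, -0.134],
  ],
)

```text
time_s: 5.3
tcp_pos: [0.5298, 0.0456, 0.1846]
ee_rot: [[0.645, -0.526, 0.554], [-0.545, -0.825, -0.149], [0.535, -0.206, -0.819]]
wrist_force: [0.0, 0.7, -0.3]
gripper_width: 1.002
gripper_force: 0.0
```

Request:
arm_command(
  motion=[
    [87, -2, -4.1, 2.4, 0.005, 0.001, -0.134],
    [87, -1.5, -4.4, 2.4, 0.005, 0.001, -0.134],
    [87, -0.9, -4.5, 2.5, 0.005, 0.001, -0.134],
    [87, 0, 0, 0, 0, 0, 0],
  ],
)

```text
time_s: 5.7
tcp_pos: [0.5367, 0.0577, 0.178]
ee_rot: [[0.795, -0.23, 0.561], [-0.184, -0.973, -0.137], [0.578, 0.005, -0.816]]
wrist_force: [0.7, 0.2, -0.3]
gripper_width: 0.999
gripper_force: 0.0
```

```bash
python3 - <<'E'
from plan import *
rel(mouth+ax*.06,RT)
E
```

```text
t 5.7 d mm [-0.6254 -0.1234 -0.5907] rot [ 0.0049 -0.0049  0.0026] F tool [ 0.3637 -0.3839  0.5743] j [  3.8032   4.8748 -56.3988 117.5305 -11.3071 -41.9043] gap 86.89916022279907
```

```bash
cat > kin.py <<'E'
import numpy as np, itertools
from scipy.spatial.transform import Rotation as Ro
from scipy.optimize import least_squares
D=[([-61.6155,22.0416,.4519,0,-68.4101,-14.8171],[.1466,-.6075,.2305],[[-.9721,-.2346,0],[-.2346,.9721,0],[0,0,-1]]),
([12.176,-.7682,-56.8439,68.0944,-14.4684,-177.4142],[.5052,-.0228,.2029],[[-.841,.202,.502],[.158,.979,-.129],[-.517,-.029,-.855]]),
([17.8499,-3.2105,-55.0103,56.1097,-19.5003,-137.3879],[.4941,-.0214,.2197],[[-.82,-.279,.501],[-.389,.912,-.13],[-.42,-.301,-.856]]),
([3.8032,4.8748,-56.3988,117.5305,-11.3071,-41.9043],[.5367,.0577,.178],[[.795,-.23,.561],[-.184,-.973,-.137],[.578,.005,-.816]])]
Y=lambda a:Ro.from_euler('y',a,degrees=True).as_matrix()
Z=lambda a:Ro.from_euler('z',a,degrees=True).as_matrix()
def fk(q,p,s4=1,s6=1):
    j0,h,a1,L2,e,L3,L6,c6,yo,c4=p
    A=Z(q[0]+j0); B=A@Y(q[1]); C=B@Y(90-q[2]); W=C@Z(s4*q[3]+c4)@Y(-q[4]); T=W@Z(s6*q[5]+c6)
    return A@[a1,yo,h]+B@[0,0,L2]+C@[e,0,L3]+T@[0,0,L6],T
def fitk():
    best=None
    for s4,s6,j0,c6 in itertools.product((1,-1),(1,-1),(0,-15),(0,90,180,270)):
        def f(p):
            o=[]
            for q,x,R in D:
                a,T=fk(q,p,s4,s6);o+=[(a-x)*5,(T-np.array(R)).ravel()]
            return np.r_[np.concatenate(o),.01*(np.array(p)[[2,4,8]]),.001*p[9]]
        r=least_squares(f,[j0,.25,0,.35,0,.3,.25,c6,0,0])
        if best is None or r.cost<best[0]:best=(r.cost,r.x,s4,s6,f(r.x))
    return best
if __name__=='__main__':
    np.set_printoptions(precision=4,suppress=True)
    b=fitk();print(b[:4]);print(b[4][:48].reshape(4,12))
E
python3 kin.py
```

```text
(np.float64(0.1443198362120691), array([ -1.8041,   1.175 ,  -0.3229,   0.7372,   0.2682,   0.7934,
         1.1229, -78.2927,   0.1787, -16.2285]), -1, -1)
[[ 0.1219  0.0651  0.0112  0.0052  0.117  -0.2263  0.1446  0.0155 -0.1285
   0.2386 -0.1039  0.0345]
 [-0.1177  0.0441 -0.0826  0.0281 -0.0291  0.0542 -0.0522  0.0039 -0.022
  -0.0557 -0.0349  0.0377]
 [ 0.0872 -0.0858 -0.0009  0.0453  0.0088  0.0707 -0.043  -0.0256 -0.0366
  -0.0417 -0.075   0.0526]
 [ 0.0548 -0.0943  0.0723 -0.0112  0.0513  0.0338  0.0514 -0.0108  0.0161
   0.0288  0.0109  0.0213]]
```

```bash
cat > k2.py <<'E'
from kin import *
np.set_printoptions(precision=4,suppress=True)
res=[]
for s1,s2,s3,s4,s5,s6 in itertools.product(*[(1,-1)]*6):
  for c4,c6 in itertools.product((0,90,180,270),repeat=2):
   for c2 in (0,90,180,270):
    for c5 in (0,90,180,270):
      e=0
      for q,x,R in D:
        T=Z(s1*q[0])@Y(s2*q[1]+s3*q[2]+c2)@Z(s4*q[3]+c4)@Y(s5*q[4]+c5)@Z(s6*q[5]+c6)
        e+=np.abs(T-np.array(R)).sum()
      res.append((e,s1,s2,s3,s4,s5,s6,c2,c4,c5,c6))
res.sort();print(*res[:8],sep='\n')
E
python3 k2.py
```

```text
(np.float64(0.0070036630222468045), 1, 1, -1, 1, 1, -1, 270, 180, 180, 90)
(np.float64(0.007003663022247573), 1, 1, -1, 1, -1, -1, 270, 0, 180, 270)
(np.float64(0.007003663022247845), 1, 1, -1, -1, 1, -1, 90, 180, 0, 90)
(np.float64(0.007003663022248682), 1, 1, -1, -1, -1, -1, 90, 0, 0, 270)
(np.float64(3.532661988784554), 1, -1, -1, 1, -1, -1, 270, 0, 180, 270)
(np.float64(3.5326619887845547), 1, -1, -1, -1, -1, -1, 90, 0, 0, 270)
(np.float64(3.5326619887845565), 1, -1, -1, 1, 1, -1, 270, 180, 180, 90)
(np.float64(3.532661988784557), 1, -1, -1, -1, 1, -1, 90, 180, 0, 90)
```

```bash
cat > k3.py <<'E'
from plan import *
Y=lambda a:Ro.from_euler('y',a,degrees=True).as_matrix()
Z=lambda a:Ro.from_euler('z',a,degrees=True).as_matrix()
def fr(q):
    A=Z(q[0]);B=A@Y(q[1]);C=B@Y(90-q[2]);W=C@Z(-q[3]);V=W@Y(-q[4]);T=V@Z(270-q[5]);return A,B,C,W,V,T
def cols(q):
    A,B,C,W,V,T=fr(q); return np.c_[A[:,1],A[:,2],A[:,0],B[:,2],C[:,0],C[:,2],T[:,2]]
from kin import D
M=np.vstack([cols(q) for q,_,_ in D]);b=np.concatenate([x for _,x,_ in D])
reg=1e-4*np.eye(7)
par=np.linalg.lstsq(np.vstack([M,reg]),np.r_[b,np.zeros(7)],rcond=None)[0]
lo=np.array([-179.83,-69.29,-61.27,-181.25,-171.15,-177.46]);hi=np.array([179.83,118.12,80.66,117.63,-9.14,177.46])
from scipy.optimize import least_squares
def ik(p,R,q0):
    f=lambda q:np.r_[(cols(q)@par-p)*10,(fr(q)[5]-R).ravel()]
    best=None
    for k in range(12):
        st=np.clip(q0 if k==0 else np.array(q0)+np.random.default_rng(k).normal(0,40,6),lo+.1,hi-.1)
        r=least_squares(f,st,bounds=(lo,hi))
        if best is None or r.cost<best.cost-1e-7:best=r
        if best.cost<1e-6:break
    return best.x,best.cost
if __name__=='__main__':
    print('yo,h,a1,L2,e,L3,L6',par,'res',(M@par-b)*1e3)
    q=sense()['joints']
    for off in(60,40,20,0,-25,-40): 
        for flip in (0,1):
            x,c=ik(mouth+ax*off/1e3,RT@np.diag([-1,-1,1]) if flip else RT,q);print(off,flip,x,c)
E
python3 k3.py
```

```text
yo,h,a1,L2,e,L3,L6 [-0.1153 -0.3991  0.3716  0.4692 -0.1731 -0.008  -0.0331] res [  39.0958   21.3484    2.3079   -4.3479   20.7864   -1.2777  -21.8503
   62.0039   -8.6701   10.5731 -131.0845    7.64  ]
60 0 [ 17.4735  32.4914  56.869   17.1416 -83.6227  62.0928] 1.0496905556178502e-21
60 1 [  17.4735   32.4914   56.869    17.1416  -83.6227 -117.9072] 5.640095030987979e-24
40 0 [ 16.8692  35.2091  62.3585  16.7596 -86.1155  63.4267] 1.6847194858630979e-21
40 1 [  16.8692   35.2091   62.3585   16.7596  -86.1155 -116.5733] 1.6462762363511839e-25
20 0 [ 16.2873  37.8229  67.3165  16.426  -88.2157  64.5884] 1.5148184971472299e-30
20 1 [  16.2873   37.8229   67.3165   16.426   -88.2157 -115.4116] 2.090833148452018e-25
0 0 [ 15.7267  40.3631  71.8335  16.1255 -89.9779  65.6063] 9.81623043734037e-23
0 1 [  15.7267   40.3631   71.8335   16.1255  -89.9779 -114.3937] 1.9202058764322532e-19
-25 0 [ 15.0542  43.4674  76.9489  15.781  -91.7558  66.7046] 3.879575534883746e-25
-25 1 [  15.0542   43.4674   76.9489   15.781   -91.7558 -113.2954] 1.5402518573346523e-26
-40 0 [ 14.665   45.3042  79.7648  15.5854 -92.6111  67.2805] 2.606288351060438e-26
-40 1 [  14.665    45.3042   79.7648   15.5854  -92.6111 -112.7195] 5.276126035130186e-15
```

```bash
python3 - <<'E'
s=open('k3.py').read()
s=s.replace("T[:,2]]","T[:,2],V[:,0],W[:,1]]").replace("np.eye(7)","np.eye(9)").replace("zeros(7)","zeros(9)")
open('k3.py','w').write(s)
E
python3 k3.py | head -8; python3 -c "
from station import sense;s=sense();print(s['tcp_pos'],s['joints'])"
```

```text
yo,h,a1,L2,e,L3,L6 [-0.      0.1606 -0.0001  0.565   0.      0.4218  0.2986 -0.     -0.1598] res [-0.0037 -0.0021  0.0002  0.0001  0.0222 -0.0377  0.0002 -0.0136  0.0198
 -0.0006 -0.0044  0.0178]
60 0 [  3.799    4.7589 -56.4199 116.9923 -10.8692 -41.503 ] 7.647392733413282e-24
60 1 [  3.799    4.7589 -56.4199 116.9923 -10.8692 138.497 ] 4.8998435758128977e-23
40 0 [  3.596    7.424  -55.4108 117.63   -11.5193 -42.2468] 0.0006314923462909538
40 1 [  3.596    7.424  -55.4108 117.63   -11.5193 137.7532] 0.0006314923462909601
20 0 [  3.6156  10.0662 -54.3687 117.63   -12.2263 -42.5547] 0.0024899399271758106
20 1 [  3.6156  10.0662 -54.3687 117.63   -12.2263 137.4453] 0.002489939927175835
[0.53673677 0.05769976 0.17802877] [  3.8032449    4.87477003 -56.39881519 117.53050251 -11.30705308
 -41.90431408]
```

```bash
cat > k4.py <<'E'
from k3 import *
rng=np.random.default_rng(0)
def allik(p,R,n=60):
    f=lambda q:np.r_[(cols(q)@par-p)*10,(fr(q)[5]-R).ravel()]
    S=[]
    for k in range(n):
        r=least_squares(f,rng.uniform(lo,hi)*.98,bounds=(lo,hi),max_nfev=60)
        if r.cost<1e-8 and all(np.abs(r.x-s).max()>1 for s in S):S.append(r.x)
    return S
if __name__=='__main__':
    for ang in(0,180):
        for off in(100,50,0,-37):
            for s in allik(mouth+ax*off/1e3,RT@Z(ang)):print(ang,off,s.round(1))
E
time python3 k4.py
```

```text
0 100 [ 19.1   0.1 -57.4  84.  -18.  -21.1]
180 100 [ 19.1   0.1 -57.4  84.  -18.  158.9]
real	0m32.176s
user	0m32.694s
sys	0m0.089s
```

```bash
cat > k5.py <<'E'
from k4 import *
def tool(tau,flip):  # tilt from vertical in the coupler plane, deg
    return RT@Y(-(tau-35) if True else 0)@Z(180*flip)
TC=np.array([0,0,.011])
if __name__=='__main__':
    print('check tau=0 z',tool(0,0)[:,2],tool(60,0)[:,2])
    for tau in(-5,5,15,25,50,65):
        R=tool(tau,0)
        for name,offs in(('sl',(70,-11,-27)),('fi',(115,60))):
            for o in offs:
                print(tau,name,o,*[s.round(0) for s in allik(mouth+ax*o/1e3+R@TC,R,15)])
E
time python3 k5.py
```

```text
check tau=0 z [ 0.9147 -0.2151 -0.342 ] [ 0.169  -0.0398 -0.9848]
-5 sl 70
-5 sl -11
-5 sl -27
-5 fi 115
-5 fi 60
5 sl 70
5 sl -11
5 sl -27
5 fi 115
5 fi 60
15 sl 70
15 sl -11
15 sl -27
15 fi 115
15 fi 60
25 sl 70
25 sl -11
25 sl -27
25 fi 115
25 fi 60
50 sl 70 [ 29.   8. -40.  28. -30.  25.]
50 sl -11 [ 23.  17. -42.  40. -18.  17.]
50 sl -27 [ 21.  19. -43.  45. -16.  14.]
50 fi 115 [ 32.   3. -38.  24. -37.  26.]
50 fi 60 [ 29.   9. -40.  28. -29.  24.]
65 sl 70 [ 26.  14. -22.   4. -51.  49.]
65 sl -11 [ 22.  22. -21.   4. -43.  51.]
65 sl -27 [ 22.  24. -20.   4. -42.  52.]
65 fi 115 [ 28.   9. -22.   4. -55.  47.]
65 fi 60 [ 25.  15. -22.   4. -50.  49.]
real	0m26.240s
user	0m26.704s
sys	0m0.088s
```

```bash
sed -i 's/-(tau-35) if True else 0/tau-35/' k5.py; python3 - <<'E'
from k5 import *
F=np.array([.4636,-.1342,.105])
for tau in(8,12,16):
    for name,o in(('sl',60),('sl',-11),('sl',-27),('fi',115),('fi',60)):
        R=tool(tau,0); print(tau,name,o,*[s.round(0) for s in allik(mouth+ax*o/1e3+R@TC,R,6)])
    for yaw in(0,-15,15):
        R=Z(yaw)@tool(tau-35,0)
        for dz in (0,.06):print(tau,'stand',yaw,dz,*[s.round(0) for s in allik(F+[0,0,dz]+R@TC,R,6)])
R=tool(12,0);print(R)
rows(mouth+ax*.06+R@TC,R,12,87)
E
```

```text
8 sl 60 [ 26.  14. -25.   7. -46.  46.]
8 sl -11 [ 23.  21. -24.   8. -39.  48.]
8 sl -27 [ 23.  23. -24.   8. -37.  48.]
8 fi 115 [ 29.   8. -25.   7. -52.  44.]
8 fi 60 [ 26.  14. -25.   7. -46.  46.]
8 stand 0 0 [ -0.  30. -11.  -6. -76.  80.]
8 stand 0 0.06 [ -0.  26.  -7.  -6. -83.  79.]
8 stand -15 0 [ -4.  30.  -9. -11. -76.  71.]
8 stand -15 0.06 [ -4.  26.  -6. -11. -83.  69.]
8 stand 15 0 [  3.  30. -13.  -1. -74.  89.]
8 stand 15 0.06 [  3.  26. -10.  -1. -81.  89.]
12 sl 60 [ 27.  12. -29.  12. -40.  41.]
12 sl -11 [ 24.  20. -29.  14. -33.  42.]
12 sl -27 [ 24.  21. -29.  14. -31.  42.]
12 fi 115 [ 30.   6. -29.  11. -47.  39.]
12 fi 60 [ 27.  12. -29.  12. -40.  41.]
12 stand 0 0 [ -0.  28. -13.  -5. -71.  80.]
12 stand 0 0.06 [ -0.  24. -10.  -5. -79.  79.]
12 stand -15 0 [ -3.  28. -12. -10. -72.  70.]
12 stand -15 0.06 [ -3.  24.  -8. -10. -79.  68.]
12 stand 15 0 [  3.  28. -16.  -0. -70.  89.]
12 stand 15 0.06 [  3.  24. -12.  -0. -77.  89.]
16 sl 60 [ 28.  11. -34.  19. -34.  34.]
16 sl -11 [ 25.  18. -35.  23. -26.  32.]
16 sl -27 [ 24.  20. -35.  24. -24.  32.]

[... 243 characters left out ...]
-2.  22. -11.  -9. -75.  67.]
16 stand 15 0 [  3.  26. -18.  -0. -65.  89.]
16 stand 15 0.06 [  3.  22. -14.  -0. -73.  89.]
[[ 0.9522 -0.229   0.2024]
 [-0.2239 -0.9734 -0.0476]
 [ 0.2079  0.     -0.9781]]
[[87, -0.4, -0.0, 0.8, 0.0, -0.034, 0.0], [87, -0.4, -0.0, 0.8, 0.0, -0.034, 0.0], [87, -0.4, -0.0, 0.8, 0.0, -0.034, 0.0], [87, -0.3, -0.0, 0.8, 0.0, -0.034, 0.0], [87, -0.3, -0.0, 0.8, 0.0, -0.034, 0.0], [87, -0.3, -0.0, 0.9, 0.0, -0.034, 0.0], [87, -0.2, -0.0, 0.9, 0.0, -0.034, 0.0], [87, -0.2, -0.0, 0.9, 0.0, -0.034, 0.0]]
[[87, -0.2, -0.0, 0.9, 0.0, -0.034, 0.0], [87, -0.2, -0.0, 0.9, 0.0, -0.034, 0.0], [87, -0.1, -0.0, 0.9, 0.0, -0.034, 0.0], [87, -0.1, -0.0, 0.9, 0.0, -0.034, 0.0]]
```

Request:
arm_command(
  motion=[
    [87, -0.4, 0, 0.8, 0, -0.034, 0],
    [87, -0.4, 0, 0.8, 0, -0.034, 0],
    [87, -0.4, 0, 0.8, 0, -0.034, 0],
    [87, -0.3, 0, 0.8, 0, -0.034, 0],
    [87, -0.3, 0, 0.8, 0, -0.034, 0],
    [87, -0.3, 0, 0.9, 0, -0.034, 0],
    [87, -0.2, 0, 0.9, 0, -0.034, 0],
    [87, -0.2, 0, 0.9, 0, -0.034, 0],
  ],
)

```text
time_s: 6.5
tcp_pos: [0.5396, 0.0582, 0.1735]
ee_rot: [[0.909, -0.231, 0.348], [-0.214, -0.973, -0.087], [0.359, 0.005, -0.933]]
wrist_force: [0.1, -0.3, 0.8]
gripper_width: 1.001
gripper_force: 0.0
```

Request:
arm_command(
  motion=[
    [87, -0.2, 0, 0.9, 0, -0.034, 0],
    [87, -0.2, 0, 0.9, 0, -0.034, 0],
    [87, 0, 0, 0.9, 0, -0.034, 0],
    [87, 0, 0, 0.9, 0, -0.034, 0],
    [87, 0, 0, 0, 0, 0, 0],
    [87, 0, 0, 0, 0, 0, 0],
  ],
)

```text
time_s: 7.1
tcp_pos: [0.5407, 0.0574, 0.1699]
ee_rot: [[0.947, -0.23, 0.223], [-0.223, -0.973, -0.059], [0.231, 0.006, -0.973]]
wrist_force: [0.3, -0.8, 0.1]
gripper_width: 1.005
gripper_force: 0.0
```

```bash
python3 - <<'E'
from k5 import *
R=tool(12,0)
rel(mouth+ax*.06+R@TC,R);rel(mouth-ax*.011+R@TC,R)
print(R.T@-ax)
E
```

```text
t 7.1 d mm [-3.014   0.4789  1.8457] rot [ 0.0061 -0.0237  0.0001] F tool [0.4695 0.6779 0.0334] j [ 27.7987  11.7225 -30.4144  14.4313 -38.8332  38.3789] gap 87.45138393245824
t 7.1 d mm [23.1734  0.0779 67.8386] rot [ 0.0061 -0.0237  0.0001] F tool [0.4695 0.6779 0.0334] j [ 27.7987  11.7225 -30.4144  14.4313 -38.8332  38.3789] gap 87.45138393245824
[ 0.3907 -0.      0.9205]
```

Request:
arm_command(
  motion=[
    [87, -3, 0, 1.8, 0.006, -0.024, 0],
    [87, 3.7, 0, 9.4, 0, 0, 0],
    [87, 3.7, 0, 9.4, 0, 0, 0],
    [87, 3.7, 0, 9.4, 0, 0, 0],
    [87, 3.7, 0, 9.4, 0, 0, 0],
    [87, 3.7, 0, 9.4, 0, 0, 0],
    [87, 3.7, 0, 9.4, 0, 0, 0],
    [87, 3.7, 0, 9.4, 0, 0, 0],
  ],
)

```text
time_s: 7.9
tcp_pos: [0.5771, 0.0494, 0.1077]
ee_rot: [[0.953, -0.227, 0.202], [-0.222, -0.974, -0.047], [0.207, 0.0, -0.978]]
wrist_force: [-0.1, -0.3, -0.2]
gripper_width: 1.001
gripper_force: 0.0
```

Request:
arm_command(
  motion=[
    [87, 0, 0, 0, 0, 0, 0],
    [87, 0, 0, 0, 0, 0, 0],
  ],
)

```text
time_s: 8.1
tcp_pos: [0.5767, 0.0494, 0.1083]
ee_rot: [[0.953, -0.227, 0.202], [-0.222, -0.974, -0.048], [0.207, 0.001, -0.978]]
wrist_force: [0.1, 0.4, -0.1]
gripper_width: 1.001
gripper_force: 0.0
```

```bash
python3 - <<'E'
from k5 import *
R=tool(12,0)
rel(mouth-ax*.011+R@TC,R)
out=[]
for c in('side','top'):
    im=save(c,c+'1'); u,v=proj(c,mouth).astype(int)
    out.append(cv2.resize(im[u-40:u+40,v-40:v+40,::-1],(400,400),interpolation=2))
cv2.imwrite('pics/g1.png',np.hstack(out))
E
```

```text
t 8.1 d mm [ 1.5122  0.9797 -0.626 ] rot [0.0002 0.0008 0.002 ] F tool [ 0.0078 -0.4195  0.1242] j [ 24.3846  19.6807 -29.052   13.6295 -32.4941  41.5404] gap 87.12819252028906
```

View pics/g1.png

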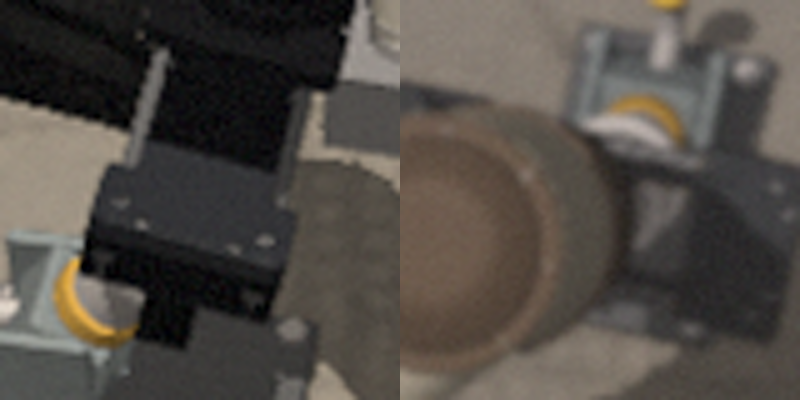

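The gripper hides the sleeve at about (200,230) in the left panel, with its fingers straddling it and no contact yet. I'll close on it.

Request:
arm_command(
  motion=[
    [60, 1.5, 1, -0.6, 0, 0, 0],
    [56, 0, 0, 0, 0, 0, 0],
    [54, 0, 0, 0, 0, 0, 0],
    [52, 0, 0, 0, 0, 0, 0],
    [52, 0, 0, 0, 0, 0, 0],
  ],
)

```text
time_s: 8.7
tcp_pos: [0.5777, 0.0483, 0.1096]
ee_rot: [[0.953, -0.227, 0.202], [-0.222, -0.974, -0.047], [0.208, 0.0, -0.978]]
wrist_force: [0.4, -0.8, 0.5]
gripper_width: 0.642
gripper_force: 0.0
```

```bash
python3 - <<'E'
from k5 import *
R=tool(12,0)
rel(mouth-ax*.011+R@TC,R);print(sense()['gripper_force'])
E
```

```text
t 8.7 d mm [0.0275 0.1318 0.4135] rot [-0.0003  0.0003  0.0022] F tool [ 0.6844  0.6803 -0.3597] j [ 24.2265  19.639  -28.8354  13.4998 -32.6752  41.848 ] gap 55.8403050130173
0.0
```

Request:
arm_command(
  motion=[
    [50, 0, 0, 0, 0, 0, 0],
    [50, 0, 0, 0, 0, 0, 0],
    [48, 0, 0, 0, 0, 0, 0],
  ],
)

```text
time_s: 9.0
tcp_pos: [0.5775, 0.0477, 0.1095]
ee_rot: [[0.953, -0.227, 0.201], [-0.222, -0.974, -0.048], [0.207, 0.001, -0.978]]
wrist_force: [-0.6, -3.8, 1.5]
gripper_width: 0.598
gripper_force: 30.0
```

```bash
python3 - <<'E'
from k5 import *
R=tool(12,0)
rel(mouth-ax*.011+R@TC,R);print(sense()['gripper_force'])
E
```

```text
t 9.0 d mm [ 0.0949 -0.4686  0.333 ] rot [0.0007 0.0008 0.0022] F tool [ 0.5728  3.8083 -1.3566] j [ 24.1896  19.6436 -28.8468  13.5242 -32.7187  41.8609] gap 51.983971617988765
30.000100408215076
```

Request:
arm_command(
  motion=[
    [48, 0.6, 0.3, 1.4, 0, 0, 0],
    [48, 0.6, 0.2, 1.4, 0, 0, 0],
    [48, 0.6, 0, 1.4, 0, 0, 0],
    [48, 0.6, 0, 1.4, 0, 0, 0],
    [48, 0.6, 0, 1.4, 0, 0, 0],
    [48, 0.6, 0, 1.4, 0, 0, 0],
    [48, 0.6, 0, 1.4, 0, 0, 0],
    [48, 0.6, 0, 1.4, 0, 0, 0],
  ],
)

```text
time_s: 9.8
tcp_pos: [0.5839, 0.0462, 0.1002]
ee_rot: [[0.953, -0.227, 0.202], [-0.222, -0.974, -0.048], [0.207, 0.001, -0.978]]
wrist_force: [-5.2, -0.5, 8.3]
gripper_width: 0.594
gripper_force: 30.0
```

```bash
python3 - <<'E'
from k5 import *
R=tool(12,0)
rel(mouth-ax*.011+R@TC,R);s=sense();print('along axis down mm',-(s['tcp_pos']-mouth-R@TC)@ax*1e3,'F axis',s['wrist_force']@ax,s['gripper_force'])
E
```

```text
t 9.8 d mm [ -4.3612  -0.4935 -10.1108] rot [0.0002 0.0008 0.0023] F tool [-3.1051  1.6264 -9.1265] j [ 23.7069  20.8619 -28.6719  13.7589 -31.6084  42.0103] gap 51.71446479824396
along axis down mm 22.01147954697937 F axis 9.61250890842249 30.00162990298122
```

Request:
arm_command(
  motion=[
    [48, 0.4, 0, 0.9, 0, 0, 0],
    [48, 0.4, 0, 0.9, 0, 0, 0],
    [48, 0.4, 0, 0.9, 0, 0, 0],
    [48, 0.2, 0, 0.5, 0, 0, 0],
  ],
)

```text
time_s: 10.2
tcp_pos: [0.5859, 0.0458, 0.0973]
ee_rot: [[0.953, -0.227, 0.201], [-0.222, -0.974, -0.048], [0.207, 0.001, -0.978]]
wrist_force: [-6.3, -0.5, 8.5]
gripper_width: 0.597
gripper_force: 30.0
```

```bash
python3 - <<'E'
from k5 import *
R=tool(12,0)
rel(mouth-ax*.011+R@TC,R);s=sense();print('along axis down mm',-(s['tcp_pos']-mouth-R@TC)@ax*1e3,'F axis',s['wrist_force']@ax,s['gripper_force'])
E
```

```text
t 10.2 d mm [ -5.7493  -0.5041 -13.3888] rot [0.0003 0.0009 0.0023] F tool [-4.1657  1.9341 -9.6015] j [ 23.5609  21.2475 -28.6078  13.8423 -31.2803  42.0407] gap 51.9173091395078
along axis down mm 25.571222714169 F axis 10.464700211686047 30.00170588493347
```

Request:
arm_command(
  motion=[
    [48, 0.3, 0, 0.7, 0, 0, 0],
    [48, 0.3, 0, 0.7, 0, 0, 0],
  ],
)

```text
time_s: 10.4
tcp_pos: [0.5861, 0.0457, 0.097]
ee_rot: [[0.953, -0.227, 0.201], [-0.222, -0.974, -0.048], [0.207, 0.001, -0.978]]
wrist_force: [-15.2, 4.4, 20.2]
gripper_width: 0.596
gripper_force: 30.0
```

```bash
python3 - <<'E'
from k5 import *
R=tool(12,0)
rel(mouth-ax*.011+R@TC,R);s=sense();print('along axis down mm',-(s['tcp_pos']-mouth-R@TC)@ax*1e3,'F axis',s['wrist_force']@ax,s['gripper_force'])
E
```

```text
t 10.4 d mm [ -5.9185  -0.5211 -13.715 ] rot [0.0008 0.0013 0.0023] F tool [-11.3021  -0.7883 -23.0738] j [ 23.5479  21.2988 -28.5722  13.8454 -31.3012  42.0517] gap 51.81983172947565
along axis down mm 25.937459422730445 F axis 25.65763165269119 30.00416989903897
```

The force jumped with no further travel, so the sleeve is at its stop and past the catch. I'll ease off and see whether it stays back.

Request:
arm_command(
  motion=[
    [48, -0.5, 0, -1.2, 0, 0, 0],
    [48, -0.5, 0, -1.2, 0, 0, 0],
    [48, -0.5, 0, -1.2, 0, 0, 0],
    [48, -0.4, 0, -0.9, 0, 0, 0],
  ],
)

```text
time_s: 10.8
tcp_pos: [0.5841, 0.0462, 0.0999]
ee_rot: [[0.953, -0.227, 0.202], [-0.222, -0.974, -0.047], [0.207, 0.0, -0.978]]
wrist_force: [-0.4, -2.3, 1.5]
gripper_width: 0.595
gripper_force: 30.0
```

```bash
python3 - <<'E'
from k5 import *
R=tool(12,0)
rel(mouth-ax*.011+R@TC,R);s=sense();print('along axis down mm',-(s['tcp_pos']-mouth-R@TC)@ax*1e3,'F axis',s['wrist_force']@ax,s['gripper_force'])
E
```

```text
t 10.8 d mm [ -4.4452  -0.476  -10.502 ] rot [-0.      0.0008  0.0023] F tool [ 0.4348  2.3445 -1.397 ] j [ 23.6924  20.9009 -28.6768  13.7594 -31.5526  42.0204] gap 51.72682603905149
along axis down mm 22.40449122429576 F axis 1.113194676085527 30.000264931004494
```

The axial force is only about 1 N now, so the catch is holding. I'll open and retreat.

Request:
arm_command(
  motion=[
    [70, 0, 0, 0, 0, 0, 0],
    [87, 0, 0, 0, 0, 0, 0],
    [87, 0, 0, 0, 0, 0, 0],
    [87, -2, 0, -4.6, 0, 0, 0],
    [87, -8, 0, -18.4, 0, 0, 0],
    [87, -10, 0, -23, 0, 0, 0],
    [87, -10, 0, -23, 0, 0, 0],
    [87, -10, 0, -23, 0, 0, 0],
  ],
)

```text
time_s: 11.6
tcp_pos: [0.5273, 0.0596, 0.182]
ee_rot: [[0.953, -0.227, 0.202], [-0.222, -0.974, -0.047], [0.208, -0.0, -0.978]]
wrist_force: [0.4, -0.4, 0.8]
gripper_width: 0.998
gripper_force: 0.0
```

```bash
cat >> k5.py <<'E'
mouth=mouth+tool(12,0)[:,1]*.0005
F=np.array([.4636,-.1342,.110])
RS=tool(-23,0)
E
python3 - <<'E'
from k5 import *
R=tool(12,0)
rel(mouth+ax*.07+R@TC,R)
rows(F+[0,0,.075]+RS@TC,RS,15,64)
print(mouth)
E
```

```text
t 11.6 d mm [3.8874 0.0605 7.3705] rot [-0.0005  0.0004  0.0019] F tool [ 0.6132  0.3224 -0.6735] j [ 28.2834  10.1528 -29.2859  11.803  -42.1261  40.4088] gap 86.84094250582856
[[64, -1.6, 13.5, 0.2, 0.0, -0.041, 0.0], [64, -1.5, 13.5, 0.2, 0.0, -0.041, 0.0], [64, -1.5, 13.5, 0.3, 0.0, -0.041, 0.0], [64, -1.5, 13.5, 0.3, 0.0, -0.041, 0.0], [64, -1.5, 13.5, 0.4, 0.0, -0.041, 0.0], [64, -1.5, 13.5, 0.5, 0.0, -0.041, 0.0], [64, -1.5, 13.5, 0.5, 0.0, -0.041, 0.0], [64, -1.4, 13.5, 0.6, 0.0, -0.041, 0.0]]
[[64, -1.4, 13.5, 0.6, 0.0, -0.041, 0.0], [64, -1.4, 13.5, 0.7, 0.0, -0.041, 0.0], [64, -1.3, 13.5, 0.8, 0.0, -0.041, 0.0], [64, -1.3, 13.5, 0.8, 0.0, -0.041, 0.0], [64, -1.3, 13.5, 0.9, 0.0, -0.041, 0.0], [64, -1.2, 13.5, 0.9, 0.0, -0.041, 0.0], [64, -1.2, 13.5, 1.0, 0.0, -0.041, 0.0]]
[0.5693 0.0497 0.129 ]
```

Request:
arm_command(
  motion=[
    [64, -1.6, 13.5, 0.2, 0, -0.041, 0],
    [64, -1.5, 13.5, 0.2, 0, -0.041, 0],
    [64, -1.5, 13.5, 0.3, 0, -0.041, 0],
    [64, -1.5, 13.5, 0.3, 0, -0.041, 0],
    [64, -1.5, 13.5, 0.4, 0, -0.041, 0],
    [64, -1.5, 13.5, 0.5, 0, -0.041, 0],
    [64, -1.5, 13.5, 0.5, 0, -0.041, 0],
    [64, -1.4, 13.5, 0.6, 0, -0.041, 0],
  ],
)

```text
time_s: 12.4
tcp_pos: [0.4918, -0.0434, 0.1776]
ee_rot: [[0.967, -0.227, -0.116], [-0.225, -0.974, 0.028], [-0.12, -0.0, -0.993]]
wrist_force: [0.3, -0.4, 0.3]
gripper_width: 0.736
gripper_force: 0.0
```

Request:
arm_command(
  motion=[
    [64, -1.4, 13.5, 0.6, 0, -0.041, 0],
    [64, -1.4, 13.5, 0.7, 0, -0.041, 0],
    [64, -1.3, 13.5, 0.8, 0, -0.041, 0],
    [64, -1.3, 13.5, 0.8, 0, -0.041, 0],
    [64, -1.3, 13.5, 0.9, 0, -0.041, 0],
    [64, -1.2, 13.5, 0.9, 0, -0.041, 0],
    [64, -1.2, 13.5, 1, 0, -0.041, 0],
    [64, 0, 0, 0, 0, 0, 0],
  ],
)

```text
time_s: 13.2
tcp_pos: [0.4604, -0.1337, 0.1732]
ee_rot: [[0.894, -0.229, -0.386], [-0.21, -0.973, 0.09], [-0.396, 0.0, -0.918]]
wrist_force: [-1.2, 0.3, -0.7]
gripper_width: 0.736
gripper_force: 0.0
```

```bash
python3 - <<'E'
from k5 import *
rel(F+[0,0,.075]+RS@TC,RS); rel(F+RS@TC,RS)
a=save('side','s2')[170:330,220:380,::-1]; b=save('top','t2')[180:320,240:400,::-1]
cv2.imwrite('pics/g2.png',np.hstack([cv2.resize(a,(400,400),interpolation=2),cv2.resize(b,(400,400),interpolation=2)]))
E
```

```text
t 13.2 d mm [-1.6805 -0.278  -1.0613] rot [ 0.0004  0.0061 -0.0002] F tool [-0.8588  0.0102  1.1595] j [ -0.1547  23.3137  -8.0935  -5.1801 -81.4375  78.7194] gap 64.05416799361825
t 13.2 d mm [28.0433 -0.3137 67.7973] rot [ 0.0004  0.0061 -0.0002] F tool [-0.8588  0.0102  1.1595] j [ -0.1547  23.3137  -8.0935  -5.1801 -81.4375  78.7194] gap 64.05416799361825
```

View pics/g2.png

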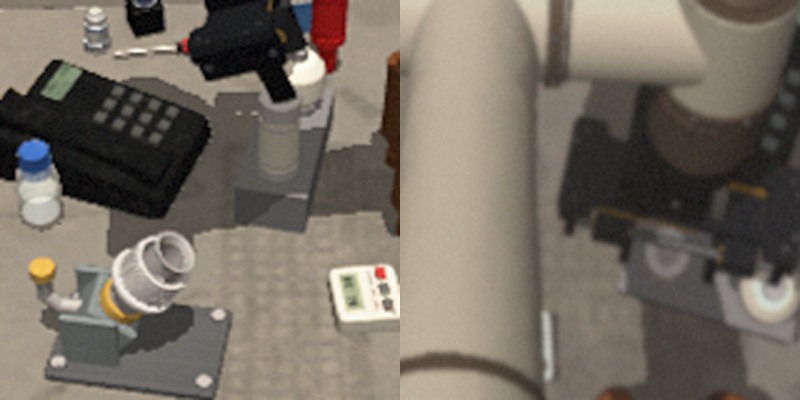

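The sleeve sits back, with more of the mouth exposed at left-panel (170,255). The gripper is above the slim filter's stub at (275,95). Descending now.

Request:
arm_command(
  motion=[
    [64, -1.7, -0.3, -1.1, 0, 0.006, 0],
    [64, 4.2, 0, 9.8, 0, 0, 0],
    [64, 4.2, 0, 9.8, 0, 0, 0],
    [64, 4.2, 0, 9.8, 0, 0, 0],
    [64, 4.2, 0, 9.8, 0, 0, 0],
    [64, 4.2, 0, 9.8, 0, 0, 0],
    [64, 4.2, 0, 9.8, 0, 0, 0],
    [64, 4.2, 0, 9.8, 0, 0, 0],
  ],
)

```text
time_s: 14.1
tcp_pos: [0.4597, -0.1324, 0.1]
ee_rot: [[0.897, -0.227, -0.38], [-0.209, -0.974, 0.088], [-0.39, 0.0, -0.921]]
wrist_force: [-0.9, -1.1, 0.0]
gripper_width: 0.734
gripper_force: 0.0
```

Request:
arm_command(
  motion=[
    [54, 0, 0, 0, 0, 0, 0],
    [46, 0, 0, 0, 0, 0, 0],
    [43, 0, 0, 0, 0, 0, 0],
  ],
)

```text
time_s: 14.4
tcp_pos: [0.4602, -0.1324, 0.1015]
ee_rot: [[0.897, -0.227, -0.378], [-0.209, -0.974, 0.088], [-0.388, 0.0, -0.921]]
wrist_force: [0.9, -0.4, -0.6]
gripper_width: 0.556
gripper_force: 0.0
```

```bash
python3 - <<'E'
from k5 import *
rel(F+RS@TC,RS)
E
```

```text
t 14.4 d mm [0.1045 0.9225 1.7073] rot [ 0.001  -0.0025  0.002 ] F tool [1.1451 0.1848 0.1316] j [  0.0407  27.5753 -12.8507  -5.325  -71.9641  79.5017] gap 48.328723271209356
```

Request:
arm_command(
  motion=[
    [43, 0, 0.9, 1.7, 0, 0, 0],
    [41, 0, 0, 0, 0, 0, 0],
    [39, 0, 0, 0, 0, 0, 0],
    [35, 0, 0, 0, 0, 0, 0],
    [35, 0, 0, 0, 0, 0, 0],
  ],
)

```text
time_s: 14.9
tcp_pos: [0.459, -0.133, 0.0997]
ee_rot: [[0.897, -0.227, -0.379], [-0.209, -0.974, 0.088], [-0.389, 0.0, -0.921]]
wrist_force: [-0.2, 0.5, 1.0]
gripper_width: 0.448
gripper_force: 30.0
```

```bash
python3 - <<'E'
from k5 import *
rel(F+RS@TC,RS); print(sense()['gripper_force'])
E
```

```text
t 14.9 d mm [ 0.3709  0.1014 -0.2957] rot [ 0.0009 -0.0017  0.002 ] F tool [-0.7116 -0.4047 -0.8188] j [ -0.0234  27.6446 -13.063   -5.3213 -71.7335  79.5826] gap 38.95680799881481
30.00002346932888
```

```bash
python3 - <<'E'
from k5 import *
s=sense();R=s['ee_rot'];sh=R.T@(np.array([.4636,-.1342,.048])-s['tcp_pos']);a=R.T@[0,0,1.]
sh[1]=a[1]*.0
np.savez('g.npz',sh=sh,a=a);print(sh,a,'up',R.T@[0,0,1.])
E
cat >> k5.py <<'E'
def target(off): # shoulder at mouth+ax*off
    g=np.load('g.npz');phi=np.arctan2(g['a'][0],-g['a'][2]) # tilt of filter axis in tool x-z
    for_R=min((tool(t,0) for t in np.arange(5,20,.02)),key=lambda R:np.linalg.norm(R@g['a']-ax))
    return mouth+ax*off-for_R@g['sh'],for_R
E
python3 -c "
from k5 import *
p,R=target(.057);print(p,R,R@np.load('g.npz')['a'],ax)
for o in(.057,.04,.02,0):
    p,R=target(o);print(*[s.round(0) for s in allik(p,R,6)])"
```

```text
[0.0245 0.     0.0458] [-0.3892  0.0001 -0.9212] up [-0.3892  0.0001 -0.9212]
[0.5048 0.0648 0.2154] [[ 0.9518 -0.229   0.2041]
 [-0.2239 -0.9734 -0.048 ]
 [ 0.2096  0.     -0.9778]] [-0.5584  0.1313  0.8191] [-0.5583  0.1313  0.8192]
[ 30.   6. -29.  11. -47.  39.]
[ 30.   8. -29.  12. -45.  40.]
[ 28.  10. -29.  12. -42.  40.]
[ 28.  12. -29.  12. -40.  40.]
```

Request:
arm_command(
  motion=[
    [35, -2, 0, -4.6, 0, 0, 0],
    [35, -4, 0, -9.2, 0, 0, 0],
    [35, -4, 0, -9.2, 0, 0, 0],
    [35, -4, 0, -9.2, 0, 0, 0],
    [35, -4, 0, -9.2, 0, 0, 0],
    [35, -6, 0, -13.8, 0, 0, 0],
    [35, -6, 0, -13.8, 0, 0, 0],
    [35, -4, 0, -9.2, 0, 0, 0],
  ],
)

```text
time_s: 15.7
tcp_pos: [0.4584, -0.1329, 0.1864]
ee_rot: [[0.898, -0.227, -0.377], [-0.209, -0.974, 0.088], [-0.387, -0.0, -0.922]]
wrist_force: [0.6, 0.4, -3.8]
gripper_width: 0.45
gripper_force: 30.0
```

```bash
python3 - <<'E'
from k5 import *
s=sense();print(s['time_s'],s['gripper_width']*87,s['wrist_force'],s['tcp_pos'])
p,R=target(.057);rows(p,R,16,35)
E
```

```text
15.7 39.11457552564324 [ 0.6283  0.3828 -3.7936] [ 0.4584 -0.1329  0.1864]
[[35, -0.7, -12.7, -1.7, 0.0, 0.038, 0.0], [35, -0.6, -12.7, -1.7, 0.0, 0.038, 0.0], [35, -0.6, -12.7, -1.7, 0.0, 0.038, 0.0], [35, -0.5, -12.7, -1.7, 0.0, 0.038, 0.0], [35, -0.4, -12.7, -1.8, 0.0, 0.038, 0.0], [35, -0.4, -12.7, -1.8, 0.0, 0.038, 0.0], [35, -0.3, -12.7, -1.8, 0.0, 0.038, 0.0], [35, -0.2, -12.7, -1.8, 0.0, 0.038, 0.0]]
[[35, -0.2, -12.7, -1.8, 0.0, 0.038, 0.0], [35, -0.1, -12.7, -1.8, 0.0, 0.038, 0.0], [35, -0.0, -12.7, -1.8, 0.0, 0.038, 0.0], [35, 0.0, -12.7, -1.8, 0.0, 0.038, 0.0], [35, 0.1, -12.7, -1.8, 0.0, 0.038, 0.0], [35, 0.2, -12.7, -1.8, 0.0, 0.038, 0.0], [35, 0.2, -12.7, -1.8, 0.0, 0.038, 0.0], [35, 0.3, -12.7, -1.8, 0.0, 0.038, 0.0]]
```

Request:
arm_command(
  motion=[
    [35, -0.7, -12.7, -2.7, 0, 0.038, 0],
    [35, -0.6, -12.7, -2.7, 0, 0.038, 0],
    [35, -0.6, -12.7, -2.7, 0, 0.038, 0],
    [35, -0.5, -12.7, -2.7, 0, 0.038, 0],
    [35, -0.4, -12.7, -1.8, 0, 0.038, 0],
    [35, -0.4, -12.7, -1.8, 0, 0.038, 0],
    [35, -0.3, -12.7, -1.8, 0, 0.038, 0],
    [35, -0.2, -12.7, -1.8, 0, 0.038, 0],
  ],
)

```text
time_s: 16.5
tcp_pos: [0.4819, -0.0338, 0.2034]
ee_rot: [[0.969, -0.227, -0.093], [-0.226, -0.974, 0.021], [-0.096, 0.0, -0.995]]
wrist_force: [-0.1, 0.3, -3.8]
gripper_width: 0.449
gripper_force: 30.0
```

Request:
arm_command(
  motion=[
    [35, -0.2, -12.7, -1.8, 0, 0.038, 0],
    [35, 0, -12.7, -1.8, 0, 0.038, 0],
    [35, 0, -12.7, -1.8, 0, 0.038, 0],
    [35, 0, -12.7, -1.8, 0, 0.038, 0],
    [35, 0.1, -12.7, -1.8, 0, 0.038, 0],
    [35, 0.2, -12.7, -1.8, 0, 0.038, 0],
    [35, 0.2, -12.7, -1.8, 0, 0.038, 0],
    [35, 0.3, -12.7, -1.8, 0, 0.038, 0],
  ],
)

```text
time_s: 17.3
tcp_pos: [0.5047, 0.0646, 0.2175]
ee_rot: [[0.953, -0.228, 0.2], [-0.222, -0.974, -0.048], [0.206, 0.002, -0.979]]
wrist_force: [-0.3, 0.3, -3.7]
gripper_width: 0.446
gripper_force: 30.0
```

```bash
python3 - <<'E'
from k5 import *
p,R=target(.057);rel(p,R)
out=[]
for c in('side','top'):
    im=save(c,c+'3'); u,v=proj(c,mouth+ax*.03).astype(int)
    cr=cv2.resize(im[u-35:u+35,v-35:v+35,::-1],(400,400),interpolation=2)
    out.append(cr)
cv2.imwrite('pics/g3.png',np.hstack(out))
s=sense();g=np.load('g.npz');shw=s['tcp_pos']+s['ee_rot']@g['sh'];a=s['ee_rot']@g['a']
for c in('side','top'):
    u0=proj(c,mouth+ax*.03).astype(int)
    print(c,[((proj(c,X)-u0+35)*400/70).round(0)[::-1] for X in(shw,shw-a*.042,mouth)])
E
```

```text
t 17.3 d mm [-0.3384 -0.2247  2.1495] rot [0.0012 0.0036 0.0016] F tool [-1.0735 -0.204   3.5787] j [ 30.3792   5.9261 -28.5019  11.1868 -47.4986  39.4806] gap 38.82751310705579
side [array([247., 159.]), array([181., 220.]), array([156., 244.])]
top [array([185., 237.]), array([211., 189.]), array([221., 172.])]
```

View pics/g3.png

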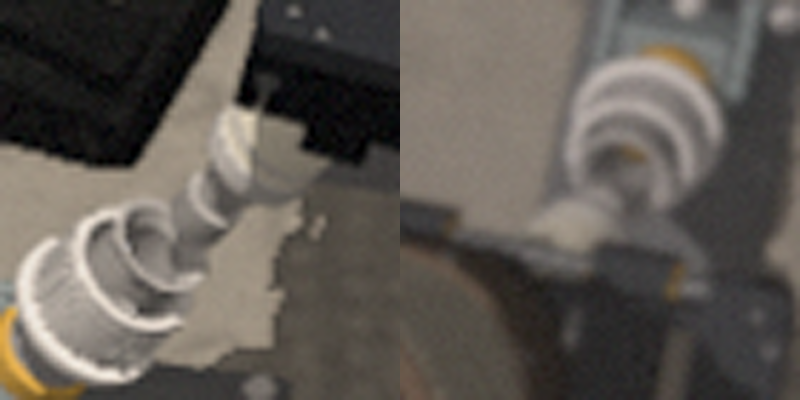

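```bash
python3 - <<'E'
from k5 import *
s=sense();g=np.load('g.npz');sh=s['tcp_pos']+s['ee_rot']@g['sh'];a=s['ee_rot']@g['a']
out=[]
for c in('side','top'):
    im=cv2.imread(f'pics/{c}3.png'); u,v=proj(c,mouth+ax*.04).astype(int); k=10
    cr=cv2.resize(im[u-28:u+28,v-20:v+20],None,fx=k,fy=k,interpolation=cv2.INTER_CUBIC)
    cam=-np.array(camera_model(c)['R']).T@np.array(camera_model(c)['t'])
    def pt(X,col): 
        q=proj(c,X); cv2.circle(cr,(int((q[1]-v+20.5)*k),int((q[0]-u+28.5)*k)),2,col,-1)
    n=np.cross(a,cam-sh);n/=np.linalg.norm(n)
    for d in np.linspace(0,.042,12):
        for sg in(-1,1):pt(sh-a*d+sg*n*.0116,(0,0,255))
    for t in np.linspace(0,2*np.pi,30):
        e1=np.cross(ax,[0,1,0]);e1/=np.linalg.norm(e1);e2=np.cross(ax,e1)
        pt(mouth+.0205*(e1*np.cos(t)+e2*np.sin(t)),(0,255,0))
    for d in np.linspace(0,.06,7):
        for sg in(-1,1):pt(sh+a*d+sg*n*.02,(255,0,0))
    out.append(cr)
cv2.imwrite('pics/g4.png',np.hstack(out))
E
```

```text
(no output)
```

View pics/g4.png

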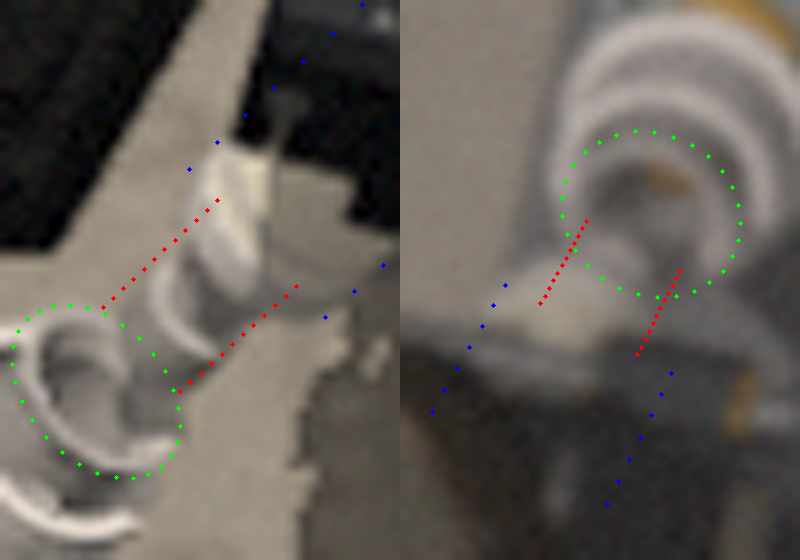

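The side panel shows the nose tip at about (150,370), heading into the mouth at about (95,395). The offset from the prediction is the same for nose and rim, so they are aligned within the lead-in. I'll insert gently and watch the force.

Request:
arm_command(
  motion=[
    [35, -0.3, -0.2, 2.1, 0.001, 0.004, 0.002],
    [35, 2, 0, 4.6, 0, 0, 0],
    [35, 1.6, 0, 3.7, 0, 0, 0],
    [35, 1.2, 0, 2.8, 0, 0, 0],
    [35, 1.2, 0, 2.8, 0, 0, 0],
    [35, 0.8, 0, 1.8, 0, 0, 0],
    [35, 0.8, 0, 1.8, 0, 0, 0],
  ],
)

```text
time_s: 18.1
tcp_pos: [0.5168, 0.0622, 0.1997]
ee_rot: [[0.952, -0.229, 0.205], [-0.224, -0.973, -0.047], [0.21, -0.001, -0.978]]
wrist_force: [-0.4, 0.8, -3.8]
gripper_width: 0.449
gripper_force: 30.0
```

```bash
cat >> k5.py <<'E'
def st(off=0):
    s=sense();g=np.load('g.npz');p,R=target(off)
    sh=s['tcp_pos']+s['ee_rot']@g['sh']; d=s['ee_rot'].T@(p-s['tcp_pos'])*1e3
    print('t',s['time_s'],'shoulder above mouth',(sh-mouth)@ax*1e3,'to go',d,'lat',R.T@((sh-mouth)-ax*((sh-mouth)@ax))*1e3,'rot',Ro.from_matrix(s['ee_rot'].T@R).as_rotvec(),'Fax',s['wrist_force']@ax,'Ftool',s['ee_rot'].T@s['wrist_force'],'M',s['ee_rot'].T@s['moment'],'gap',s['gripper_width']*87)
E
python3 -c "
from k5 import *
st()"
```

```text
t 18.1 shoulder above mouth 37.10538627787452 to go [13.4126  0.2093 34.61  ] lat [ 1.0332 -0.2193 -0.4365] rot [-0.001  -0.0006 -0.0002] Fax -2.778788273702345 Ftool [-1.3789 -0.689   3.5978] M [-0.0651 -0.8606 -0.0086] gap 39.02914897763803
```

Request:
arm_command(
  motion=[
    [35, 0.2, 0.2, 1.6, 0, 0, 0],
    [35, 0.2, 0, 1.6, 0, 0, 0],
    [35, 0.6, 0, 1.4, 0, 0, 0],
    [35, 0.6, 0, 1.4, 0, 0, 0],
    [35, 0.6, 0, 1.4, 0, 0, 0],
    [35, 0.6, 0, 1.4, 0, 0, 0],
    [35, 0.6, 0, 1.4, 0, 0, 0],
    [35, 0.6, 0, 1.4, 0, 0, 0],
  ],
)

```text
time_s: 18.9
tcp_pos: [0.5229, 0.0607, 0.1893]
ee_rot: [[0.952, -0.229, 0.205], [-0.224, -0.974, -0.047], [0.211, -0.001, -0.978]]
wrist_force: [-0.5, -0.9, -3.3]
gripper_width: 0.452
gripper_force: 30.0
```

```bash
python3 -c "
from k5 import *
st()"
```

```text
t 18.9 shoulder above mouth 25.034170922723604 to go [ 9.4604  0.1565 23.1746] lat [ 0.3016 -0.1868 -0.1274] rot [-0.0013 -0.0009  0.    ] Fax -2.576545234895526 Ftool [-0.9152  1.022   3.1802] M [-0.1855 -0.7466 -0.0339] gap 39.32604026030027
```

Request:
arm_command(
  motion=[
    [35, 0.6, 0, 1.6, 0, 0, 0],
    [35, 0.7, 0, 1.6, 0, 0, 0],
    [35, 0.7, 0, 1.6, 0, 0, 0],
    [35, 0.7, 0, 1.6, 0, 0, 0],
    [35, 0.7, 0, 1.6, 0, 0, 0],
    [35, 0.7, 0, 1.6, 0, 0, 0],
    [35, 0.7, 0, 1.6, 0, 0, 0],
    [35, 0.7, 0, 1.6, 0, 0, 0],
  ],
)

```text
time_s: 19.7
tcp_pos: [0.5308, 0.0589, 0.1779]
ee_rot: [[0.952, -0.229, 0.205], [-0.224, -0.974, -0.047], [0.21, -0.001, -0.978]]
wrist_force: [0.3, 0.2, -4.0]
gripper_width: 0.45
gripper_force: 30.0
```

```bash
python3 -c "
from k5 import *
st()"
```

```text
t 19.7 shoulder above mouth 11.054846683534347 to go [ 3.9564  0.1564 10.3244] lat [ 0.3755 -0.2027 -0.1586] rot [-0.0013 -0.0009  0.0001] Fax -3.4020213594071667 Ftool [-0.6347 -0.2706  3.9596] M [-0.1885 -0.7328 -0.0261] gap 39.132678537853224
```

Request:
arm_command(
  motion=[
    [35, 0.4, 0, 1, 0, 0, 0],
    [35, 0.4, 0, 1, 0, 0, 0],
    [35, 0.4, 0, 1, 0, 0, 0],
    [35, 0.4, 0, 1, 0, 0, 0],
    [35, 0.4, 0, 1, 0, 0, 0],
    [35, 0.4, 0, 1, 0, 0, 0],
    [35, 0.4, 0, 1, 0, 0, 0],
    [35, 0.4, 0, 1, 0, 0, 0],
  ],
)

```text
time_s: 20.5
tcp_pos: [0.5355, 0.0578, 0.171]
ee_rot: [[0.952, -0.229, 0.206], [-0.224, -0.974, -0.047], [0.211, -0.001, -0.978]]
wrist_force: [-0.3, 0.0, -2.8]
gripper_width: 0.445
gripper_force: 30.0
```

```bash
python3 -c "
from k5 import *
st()"
```

```text
t 20.5 shoulder above mouth 2.6065333100664128 to go [0.7361 0.1898 2.5119] lat [ 0.3283 -0.2582 -0.1387] rot [-0.0015 -0.0012  0.0001] Fax -2.1720250949567745 Ftool [-0.8674  0.0334  2.7219] M [-0.2927 -0.8394 -0.0196] gap 38.737683745941695
```

Request:
arm_command(
  motion=[
    [35, 0.3, 0.1, 1, 0, 0, 0],
    [35, 0.3, 0, 1, 0, 0, 0],
    [35, 0.3, 0, 0.9, 0, 0, 0],
  ],
)

```text
time_s: 20.8
tcp_pos: [0.5356, 0.0574, 0.1695]
ee_rot: [[0.952, -0.229, 0.204], [-0.224, -0.974, -0.047], [0.209, -0.0, -0.978]]
wrist_force: [-17.3, 5.1, 17.4]
gripper_width: 0.449
gripper_force: 30.0
```

```bash
python3 -c "
from k5 import *
st()"
```

```text
t 20.8 shoulder above mouth 1.2837336244751827 to go [ 0.7853 -0.192   1.0635] lat [-0.3003  0.1673  0.1269] rot [-0.0005  0.0003  0.0002] Fax 24.60588989739626 Ftool [-14.0026  -0.9684 -20.794 ] M [ 0.4412 -4.6514 -0.077 ] gap 39.042602032257825
```

Request:
arm_command(
  motion=[
    [35, 0.2, 0, 0.5, 0, 0, 0],
    [35, 0, 0, 0, 0, 0, 0],
    [35, -0.4, 0, -0.9, 0, 0, 0],
    [35, -0.6, 0, -1.4, 0, 0, 0],
    [35, -0.6, 0, -1.4, 0, 0, 0],
    [35, -0.6, 0, -1.4, 0, 0, 0],
  ],
)

```text
time_s: 21.4
tcp_pos: [0.5341, 0.058, 0.1718]
ee_rot: [[0.952, -0.229, 0.205], [-0.224, -0.973, -0.047], [0.21, -0.001, -0.978]]
wrist_force: [5.6, -1.8, -12.5]
gripper_width: 0.448
gripper_force: 30.0
```

```bash
python3 -c "
from k5 import *
st()"
```

```text
t 21.4 shoulder above mouth 4.061260779634304 to go [1.8965 0.079  3.6039] lat [-0.2847 -0.1368  0.1203] rot [-0.0014 -0.0007 -0.0001] Fax -13.598730861135872 Ftool [ 3.1002  0.4653 13.4501] M [-0.1177  0.579   0.009 ] gap 39.01293804317188
```

The jaws hold it: pulling raised the force by about 10 N with only about 2.8 mm of play, so it is locked. I'll seat it lightly, release and retreat.

Request:
arm_command(
  motion=[
    [35, 0.5, 0, 1.3, 0, 0, 0],
    [35, 0.5, 0, 1.3, 0, 0, 0],
    [35, 0.3, 0, 0.8, 0, 0, 0],
    [35, 0, 0, 0, 0, 0, 0],
    [44, 0, 0, 0, 0, 0, 0],
    [60, 0, 0, 0, 0, 0, 0],
    [70, 0, 0, 0, 0, 0, 0],
    [70, 0, 0, 0, 0, 0, 0],
  ],
)

```text
time_s: 22.2
tcp_pos: [0.5364, 0.0576, 0.1695]
ee_rot: [[0.951, -0.229, 0.206], [-0.224, -0.974, -0.047], [0.211, -0.002, -0.977]]
wrist_force: [0.6, -0.8, -0.8]
gripper_width: 0.696
gripper_force: 0.0
```

Request:
arm_command(
  motion=[
    [70, -4, 0, -9.2, 0, 0, 0],
    [70, -8, 0, -18.4, 0, 0, 0],
    [70, -10, 0, -23, 0, 0, 0],
    [70, -12, 0, -27.6, 0, 0, 0],
    [70, -8, 0, -18.4, 0, 0, 0],
    [70, 0, 30, -10, 0, 0, 0],
    [70, 0, 40, -10, 0, 0, 0],
    [70, 0, 40, 0, 0, 0, 0],
  ],
)

```text
time_s: 23.0
tcp_pos: [0.4468, -0.035, 0.2767]
ee_rot: [[0.951, -0.226, 0.21], [-0.221, -0.974, -0.045], [0.214, -0.003, -0.977]]
wrist_force: [1.3, -0.9, 0.4]
gripper_width: 0.804
gripper_force: 0.0
```

Request:
arm_command(
  motion=[
    [70, 0, 40, 0, 0, 0, 0],
    [70, 0, 40, 0, 0, 0, 0],
    [70, 0, 40, 0, 0, 0, 0],
    [70, 0, 0, 0, 0, 0, 0],
  ],
)

```text
time_s: 23.4
tcp_pos: [0.4179, -0.1547, 0.2749]
ee_rot: [[0.95, -0.235, 0.206], [-0.23, -0.972, -0.048], [0.211, -0.001, -0.977]]
wrist_force: [0.7, -0.0, 0.4]
gripper_width: 0.804
gripper_force: 0.0
```

```bash
python3 - <<'E'
from k5 import *
s=sense();print(s['time_s'],s['tcp_pos'],s['wrist_force'],s['joints'])
out=[]
for c in('side','top'):
    im=save(c,c+'5').copy()
    u,v=proj(c,mouth+ax*.03).astype(int)
    out.append(cv2.resize(im[u-50:u+50,v-40:v+40,::-1],None,fx=5,fy=5,interpolation=2))
    sh=proj(c,mouth);print(c,find_in('filter_shoulder',c)[:2],sh)
cv2.imwrite('pics/g5.png',np.hstack(out))
E
```

```text
23.4 [ 0.4179 -0.1547  0.2749] [ 0.6511 -0.0102  0.3627] [  3.107   -4.388  -27.8362   4.1578 -54.8995  71.2553]
side [{'location': [210.4, 380.6], 'p': 0.85}, {'location': [260.4, 303.4], 'p': 0.82}] [270.6127 289.2195]
top [{'location': [234.6, 259.5], 'p': 0.96}, {'location': [297.4, 438.0], 'p': 0.79}] [223.0183 263.6264]
```

View pics/g5.png

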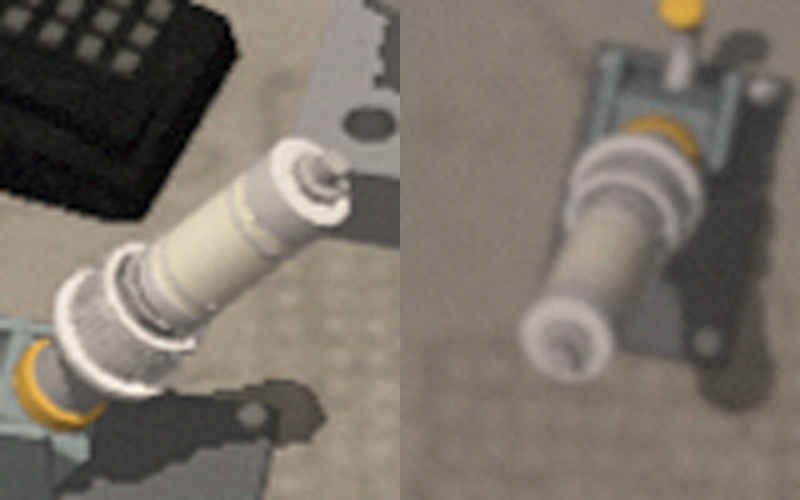

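The filter stands in the coupler along its axis, with its shoulder at the mouth at about (155,290) in the left panel. The sleeve is forward again and the robot is clear.

```bash
python3 -c "
from station import finish_job
print(finish_job())"
```

```text
the job is handed in; nothing more can be done
None
```

The slim filter is home and locked in the coupler, going by a light pull test and the last picture. The sleeve was drawn back first and sprang forward again. I let go with the arm clear, left the fat filter alone, saw no sign the bystanders were touched, and handed the job in at about 23.5 s.

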